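# Spice tins from the sloped bin to the serving stalls

## Robot

A 7-joint arm with a two-finger parallel gripper is mounted at the origin on the work surface. World frame = base frame: x ahead of the robot, y to its left, z up, the work surface at z = 0. Lengths are in mm, angles in degrees, forces in N, time in s.
With the tool pointing down it reaches from about 425 to 875 mm from the base axis. Payload 4.7 kg.
Tool frame: the origin (TCP) lies between the finger pads; the fingertips stand 17 mm ahead of it and the grasp point (between the pads) lies 2 mm behind it; z points along the fingers, y is the line along which they close (so a half turn about z gives the same grasp; the last joint's range is limited). The gripper opens to 87 mm and grips with 3 to 60 N. Pads are 19 mm wide; open, the fingers measure 117 mm over their backs; the gripper's body (75 mm by 190 mm) begins 51 mm behind the grasp point.
Start: joints at [-66.228, 18.392, -4.016, 83.108, 1.295, 78.541, -3.26], TCP at [253.628, 598.495, 239.587] pointing down, gripper open.
Joint ranges: [-163.93, 163.93], [-17.29, 119.83], [-79.2, 71.16], [3.27, 140.29], [-89.18, 269.18], [5.43, 117.66], [-154.24, 154.24]. Speed limits (degrees/s): [147.25, 147.25, 180, 180, 180, 180, 180].

## Interface

Orientations are given as [roll, pitch, yaw] about the fixed x, y, z axes, in that order (R = Rz(yaw) Ry(pitch) Rx(roll)).
In Python, from bench import bot gives the robot as it stands.
- The arm moves only by the tool carry_out, never from a script. Its argument "commands" is a list of rows, each an object of numbers: "tx", "ty", "tz": the shift along the tool's x, y, z in m; "twist": the turn about the tool's z in degrees. In form: [{"tx": .., "ty": .., "tz": .., "twist": ..}, ...]. A call has 1 to 5 rows; each row is the pose to reach, as a shift and turn from the pose commanded when the call began, along the tool's axes at that moment; what a row does not reach only later rows make up. A row lasts 1/12 s, in which the tool goes at most 41.7 mm and 7.16 degrees, less where a joint would pass 70% of its speed; a pose out of reach is approached as far as the arm can. A call with a gripper value outside its range is refused whole. "fingers" is the opening, from 0 (shut) to 1 (fully open), set as the call begins (left out, the last holds). The fingers move at their own pace and stop on an object; the grip force is fixed at half the most. Time passes only in rows, so rows that repeat a pose let the fingers close. It gives the time, the measured TCP pose, the force, the opening and the grip force at its end, in the units of the state.
- bot.state(): the state, without advancing time (a new reading comes with each control period).
- bot.read_camera(name): name is "scene" or "side" or "wrist"; returns the picture (420x560x3 uint8, blue, green, red); there is no depth.
- bot.get_calibration(name): a dict with "fx", "fy", "cx", "cy" (pixels), "T" (4x4, takes a point from camera to world coordinates). Camera axes: x right, y up, looking along -z (the intrinsics and any distortion apply to the point x, -y, -z); pixel columns grow to the right and rows downward; lengths in mm; the calibration is good to about 2 mm. The wrist camera is an equidistant fisheye: a pixel r from the principal point sees the ray r / f radians off the axis. A picture is of the moment at which its call begins: read the wrist's pose just before it. get_calibration takes no time and is no camera call; for the wrist camera it gives the pose at the moment of the call.
- bot.job_done(): hands the job in; it is judged then, once.
Trained networks look in the newest picture that a camera, given by its name, has taken for a name from the list of things; names that differ only in an ending like _2 or _b are one class to them, and where a whole thing is asked for, a point or a joint stands for the part that bears it (a point fixed in the world has none). Each returns a list of dicts, best first, with "p" (0 to 1); they miss things now and then, are a little off and sometimes report something else, mostly with a low value. They report only what shows in the picture. A call takes as long as a camera call. They do not tell look-alikes from the thing itself.
- bot.search_frame(label, camera): "point" ([x, y, z] in mm, in world coordinates, good to about 4 mm: the middle of the surface that is visible of it).
The state is a dict: "t": time; "joint_pos": joint angles; "joint_velocities": joint speeds; "tau": joint torques, N m; "tcp_pos": TCP position; "orientation": TCP orientation; "ft_force": force on the tool from outside, world axes, zero at the start; "torque": the same for the moment, N m; "width": finger opening in mm; "grasp_force": force on a finger pad.
Only numpy, scipy, OpenCV 4.12 (cv2) and the standard library are available. Lean on these libraries where they do the work, as an engineer would, in place of code of your own. Each camera call takes 0.05 s, during which the arm holds its last target. There are 200 camera calls.

## Task

Take the red and the yellow spice tin out of the sloped bin and stand each upright on the floor of the stall of its own colour, setting it down rather than dropping it in. The dividers of the bin and the cheeks of the stalls leave room for fingers on different sides of a tin, so a tin may have to be put down on the way and taken again. Leave the green and blue tins in the bin, and everything else, where they are.

Things in the scene. Friction and masses are not known exactly. Their poses are not given: they have to be found in the camera images.
- bin: fixed wooden bin; origin at table height under its middle, x to its back. Floor 125 x 204 mm rises 15 deg to +x, 30 mm above the origin there; square to it 4 mm dividers and the back wall, 103 mm high, and a 22 mm front lip. Four 46 mm lanes at y -75, -25, 25, 75 mm, a tin in each: square to the floor (leaning 15 deg to -x), 62 mm along the lane, on the lip, 53 mm free behind. Top 146 mm up
- red_tin: rectangular spice tin, 62 x 40 x 95 mm (x, y, z), rounded edges, cream body with a red lid (top 12 mm) and a red band, 90 to 200 g; origin: centre of its underside, z up through the lid, x along its 62 mm width
- yellow_tin: rectangular spice tin, 62 x 40 x 95 mm (x, y, z), rounded edges, cream body with a yellow lid (top 12 mm) and a yellow band, 90 to 200 g; origin: centre of its underside, z up through the lid, x along its 62 mm width
- green_tin: rectangular spice tin, 62 x 40 x 95 mm (x, y, z), rounded edges, cream body with a green lid (top 12 mm) and a green band, 90 to 200 g; origin: centre of its underside, z up through the lid, x along its 62 mm width (stays in the bin)
- blue_tin: rectangular spice tin, 62 x 40 x 95 mm (x, y, z), rounded edges, cream body with a blue lid (top 12 mm) and a blue band, 90 to 200 g; origin: centre of its underside, z up through the lid, x along its 62 mm width (stays in the bin)
- red_stall_floor (a point): red plastic stall open at the top, standing on the tray: inside 72 mm along x by 60 mm along y; this point is the centre of its floor, 12 mm above the table. At +-x stand cheeks 5 mm thick, rising 103 mm above the floor (8 mm higher than a tin); at +-y only 5 mm lips rising 16 mm. x along the 72 mm
- yellow_stall_floor (a point): yellow plastic stall open at the top, standing on the tray: inside 72 mm along x by 60 mm along y; this point is the centre of its floor, 12 mm above the table. At +-x stand cheeks 5 mm thick, rising 103 mm above the floor (8 mm higher than a tin); at +-y only 5 mm lips rising 16 mm. x along the 72 mm
- tray: dark wooden tray, fixed, 110 x 250 x 8 mm, carrying the two stalls 114 mm apart along its y (either may be at +y); origin: centre of its underside
- board: chopping board, fixed, 260 x 200 x 12 mm (x, y, z), a free place to put a tin down for a moment; origin: centre of its underside
- pepper_jar: brown jar, 54 mm across, 80 mm high, standing anywhere on the board (bystander, leave alone); origin: centre of its underside
- moka: pink stove-top coffee pot, 90 mm across, 154 mm high, black handle to 81 mm from its axis at its +y (bystander, leave alone); origin: centre of its underside
- salt: white salt can with a blue label, 60 mm across, 120 mm high (bystander, leave alone); origin: centre of its underside
- mug: white mug, 80 mm across, 85 mm high, handle at its +y (bystander, leave alone); origin: centre of its underside
Things that resemble listed ones, but are neither listed nor needed, are in the scene too. What is shaped like the red_tin but pink is not meant.

How it is judged (in metres and radians):
At the end, for the whole second after the job is handed in: Each wanted tin stands in the stall of its colour: underside within 18 mm of the floor's centre across and 6 mm in height, upright within 0.08 rad, width along the stall's x within 0.25 rad (either way round), at rest, released; green and blue tins, jar, pot, can and mug within 30 mm of their start (horizontal distance between red_tin and red_stall_floor below 0.018 m and z of red_tin in the frame of red_stall_floor between -0.006 and 0.006 m and angle between each of red_tin, yellow_tin's own z axis and vertical below 0.08 rad and angle between the x axis of red_tin and the x axis of red_stall_floor, either way round below 0.25 rad and linear speed of each of red_tin, yellow_tin below 0.02 m/s and contact force between each of red_tin, yellow_tin and the fingers below 0.1 N and horizontal distance between yellow_tin and yellow_stall_floor below 0.018 m and z of yellow_tin in the frame of yellow_stall_floor between -0.006 and 0.006 m and angle between the x axis of yellow_tin and the x axis of yellow_stall_floor, either way round below 0.25 rad and distance of each of green_tin, blue_tin, pepper_jar, moka, salt, mug from where it was at the start of the episode below 0.03 m); the robot touches nothing.
It fails at once if the red tin let go more than 12 mm above the floor of its stall (dropped in) (horizontal distance between red_tin and red_stall_floor below 0.04 m and z of red_tin in the frame of red_stall_floor between 0.012 and 0.2 m and contact force between red_tin and the fingers below 0.05 N).
It fails at once if the yellow tin let go more than 12 mm above the floor of its stall (dropped in) (horizontal distance between yellow_tin and yellow_stall_floor below 0.04 m and z of yellow_tin in the frame of yellow_stall_floor between 0.012 and 0.2 m and contact force between yellow_tin and the fingers below 0.05 N).
It fails at once if the green or blue tin shifted more than 30 mm or tipped over (distance of any of green_tin, blue_tin from where it was at the start of the episode above 0.03 m or angle between any of green_tin, blue_tin's own z axis and vertical above 0.6 rad).
It fails at once if the jar, coffee pot, salt can or mug shifted more than 30 mm or tipped over (distance of any of pepper_jar, moka, salt, mug from where it was at the start of the episode above 0.03 m or angle between any of pepper_jar, moka, salt, mug's own z axis and vertical above 0.6 rad).
It also fails if it takes over 72 s, if anything falls off the work surface, if the arm or the gripper's body presses on something with over 40 N, if the wrist force passes 120 N, or if a joint passes its speed limit or range.

## Working session

There is one attempt and no reset: what is moved stays moved. The work goes in short steps, Python scripts to look and compute and a tool call to move; the robot and the scene stay as the last step left them, time stands still between calls to the robot, and variables do not carry over. Pictures are saved under pics/ and viewed, at most 10 in all, crops included, and the job is handed in when it is done.

Besides the shell and the picture viewer there is one more tool, called after "Call:" as name(argument=value, ...), one argument or row to a line, values as JSON. carry_out: Moves the arm, as the interface text tells. Its arguments: {"type":"object","properties":{"commands":{"type":"array"},"fingers":{"type":"number"}},"required":["commands"]}

```bash
ls; mkdir -p pics
python3 - <<'E'
from bench import bot
import cv2
s=bot.state();print(s)
for n in ["scene","side"]:
    im=bot.read_camera(n);cv2.imwrite(f"pics/{n}0.png",im)
    c=bot.get_calibration(n);print(n,c)
    for l in ["bin","red_tin","yellow_tin","green_tin","blue_tin","red_stall_floor","yellow_stall_floor","tray","board","pepper_jar","moka","salt","mug"]:
        print(n,l,[( [round(v) for v in d["point"]],round(d["p"],2)) for d in bot.search_frame(l,n)][:3])
print(bot.state()["t"])
E
```

```text
pics
{'t': 0.0, 'joint_pos': array([-66.22762732,  18.44011595,  -4.01530004,  83.17440298,
         1.29726237,  78.54064784,  -3.25766108]), 'joint_velocities': array([ 0.00292821, -0.10542473,  0.00246684,  0.07096531, -0.0431654 ,
       -0.09874855,  0.092235  ]), 'tau': array([ 1.29868763e-04, -4.91274691e+01, -4.03742613e-01, -3.12516475e+01,
       -6.38633547e-02,  4.40821680e-02,  1.56555138e-04]), 'tcp_pos': array([253.46309967, 597.9841673 , 238.4538636 ]), 'orientation': array([-1.79890201e+02,  7.99586327e-03,  1.57039945e+02]), 'ft_force': array([-0.33911295, -0.03373336, -0.21297089]), 'torque': array([-0.01171703,  0.06909773, -0.001602  ]), 'grasp_force': 0.0, 'width': 86.82650349216506}
scene {'fx': 408.0324491378447, 'fy': 408.0324491378447, 'cx': 280.6101603698721, 'cy': 214.2122979598669, 'T': array([[ 8.53079960e-01, -4.10715275e-01,  3.21819116e-01,
         8.78893302e+02],
       [ 5.21701970e-01,  6.60714534e-01, -5.39706734e-01,
        -6.02808500e+02],
       [ 9.03523263e-03,  6.28306667e-01,  7.77913297e-01,
         8.71814570e+02],
       [ 0.0000000
[... 1134 characters left out ...]
000e+00,
         1.00000000e+00]])}
side bin [([510, -322, 103], 0.71)]
side red_tin [([334, -408, 40], 0.92), ([468, -339, 112], 0.81), ([497, -484, 39], 0.75)]
side yellow_tin [([468, -293, 115], 0.7), ([533, 177, 10], 0.51), ([528, 321, 60], 0.49)]
side green_tin [([467, -194, 116], 0.65), ([724, 198, 76], 0.53), ([717, -202, 53], 0.46)]
side blue_tin [([469, -244, 114], 0.78)]
side red_stall_floor [([575, 204, 49], 0.69)]
side yellow_stall_floor [([530, 320, 60], 0.85)]
side tray [([531, 179, 9], 0.93)]
side board [([558, 26, 12], 0.55)]
side pepper_jar [([455, -68, 68], 0.7)]
side moka [([736, -16, 90], 0.87)]
side salt [([724, 200, 74], 0.76), ([468, -194, 114], 0.64)]
side mug []
1.4
```

View pictures.

View pics/scene0.png

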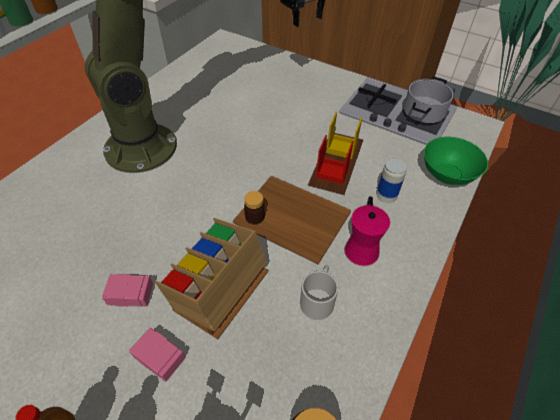

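View pics/side0.png

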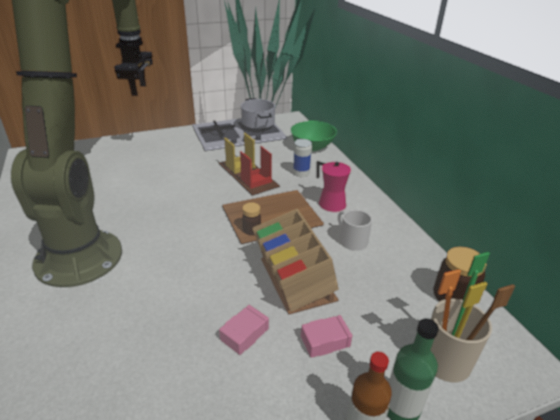

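Call:
carry_out(
  commands=[
    {"tx": -0.034,"ty": -0.022},
    {"tx": -0.068,"ty": -0.044},
    {"tx": -0.102,"ty": -0.066},
    {"tx": -0.136,"ty": -0.088},
    {"tx": -0.17,"ty": -0.11},
  ],
  fingers=1,
)

```text
$.commands[0]: bad value
```

Call:
carry_out(
  commands=[
    {"tx": -0.034,"ty": -0.022},
    {"tx": -0.068,"ty": -0.044},
    {"tx": -0.102,"ty": -0.066},
    {"tx": -0.136,"ty": -0.088},
    {"tx": -0.17,"ty": -0.11},
  ],
)

```text
$.commands[0]: bad value
```

Call:
carry_out(
  commands=[
    {"tz": 0.0},
    {"tz": 0.0},
  ],
)

```text
$.commands[0]: bad value
```

Rows need all four keys.

Call:
carry_out(
  commands=[
    {"tx": -0.034,"ty": -0.022,"tz": 0,"twist": 0},
    {"tx": -0.068,"ty": -0.044,"tz": 0,"twist": 0},
    {"tx": -0.102,"ty": -0.066,"tz": 0,"twist": 0},
    {"tx": -0.136,"ty": -0.088,"tz": 0,"twist": 0},
    {"tx": -0.17,"ty": -0.11,"tz": 0,"twist": 0},
  ],
  fingers=1,
)

```text
t: 1.82
tcp_pos: [368.1, 429.2, 239.7]
orientation: [180.0, 0.0, 157.0]
ft_force: [0.4, -0.4, 0.2]
width: 87.0
grasp_force: 0.0
```

Call:
carry_out(
  commands=[
    {"tx": -0.034,"ty": -0.022,"tz": 0,"twist": 0},
    {"tx": -0.068,"ty": -0.044,"tz": 0,"twist": 0},
    {"tx": -0.102,"ty": -0.066,"tz": 0,"twist": 0},
    {"tx": -0.136,"ty": -0.088,"tz": 0,"twist": 0},
    {"tx": -0.17,"ty": -0.11,"tz": 0,"twist": 0},
  ],
)

```text
t: 2.23
tcp_pos: [481.7, 261.5, 240.0]
orientation: [179.9, 0.0, 157.0]
ft_force: [0.6, -0.1, -0.1]
width: 86.6
grasp_force: 0.0
```

Call:
carry_out(
  commands=[
    {"tx": 0,"ty": 0,"tz": 0,"twist": 0},
    {"tx": 0,"ty": 0,"tz": 0,"twist": 0},
    {"tx": 0,"ty": 0,"tz": 0,"twist": 0},
  ],
)

```text
t: 2.48
tcp_pos: [480.7, 263.7, 239.7]
orientation: [180.0, -0.0, 157.0]
ft_force: [-0.3, -0.4, -0.0]
width: 87.0
grasp_force: 0.0
```

```bash
cat > h.py <<'E'
import numpy as np, cv2
from bench import bot
def proj(P,c,fish=False):
    """world points (N,3) -> pixels"""
    P=np.atleast_2d(P).astype(float); T=np.asarray(c["T"])
    q=(P-T[:3,3])@T[:3,:3]; x,y,z=q[:,0],-q[:,1],-q[:,2]
    if fish:
        r=np.hypot(x,y)+1e-9; th=np.arctan2(r,z); return np.c_[c["cx"]+c["fx"]*th*x/r, c["cy"]+c["fy"]*th*y/r]
    return np.c_[c["cx"]+c["fx"]*x/z, c["cy"]+c["fy"]*y/z]
def ray(px,c,z,fish=False):
    """pixels -> world points on plane height z"""
    px=np.atleast_2d(px).astype(float); T=np.asarray(c["T"])
    a=(px[:,0]-c["cx"])/c["fx"]; b=(px[:,1]-c["cy"])/c["fy"]
    if fish:
        th=np.hypot(a,b)+1e-9; d=np.c_[np.sin(th)*a/th,-np.sin(th)*b/th,-np.cos(th)]
    else: d=np.c_[a,-b,-np.ones(len(a))]
    d=d@T[:3,:3].T; o=T[:3,3]
    return o+d*((z-o[2])/d[:,2])[:,None]
def mv(d,yaw):
    """world shift mm -> tool shift mm for tool straight down at yaw deg"""
    y=np.radians(yaw); return [round(v,1) for v in (d[0]*np.cos(y)+d[1]*np.sin(y), d[0]*np.sin(y)-d[1]*np.cos(y), -d[2])]
E
python3 - <<'E'
from h import *
import pickle
c=bot.get_calibration("wrist");im=bot.read_camera("wrist");cv2.imwrite("pics/w1.png",im);pickle.dump(c,open("w1.pkl","wb"));print(c)
for l in ["red_stall_floor","yellow_stall_floor","tray","board","pepper_jar"]:
    print(l,[( [round(v) for v in d["point"]],round(d["p"],2)) for d in bot.search_frame(l,"wrist")][:2])
E
```

```text
{'fx': 325.19226210127806, 'fy': 325.19226210127806, 'cx': 278.6521464242261, 'cy': 209.55409904604082, 'T': array([[ 3.89438903e-01, -8.93600692e-01, -2.23193064e-01,
         4.19829225e+02],
       [ 9.21052206e-01,  3.77941775e-01,  9.39300193e-02,
         2.89124357e+02],
       [ 4.18052523e-04, -2.42152468e-01,  9.70238119e-01,
         3.84345335e+02],
       [ 0.00000000e+00,  0.00000000e+00,  0.00000000e+00,
         1.00000000e+00]])}
red_stall_floor [([590, 223, 43], 0.64)]
yellow_stall_floor [([544, 322, 40], 0.57)]
tray [([527, 272, 8], 0.86)]
board [([466, 88, 10], 0.9)]
pepper_jar []
```

View pics/w1.png

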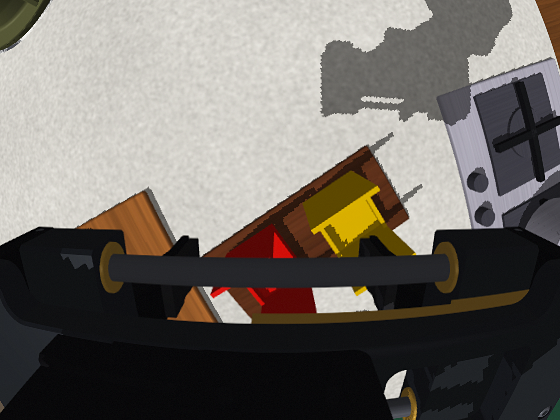

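```bash
cat > fit.py <<'E'
from h import *
from scipy.optimize import minimize
def Rz(a): c,s=np.cos(a),np.sin(a); return np.array([[c,-s,0],[s,c,0],[0,0,1]])
def Ry(a): c,s=np.cos(a),np.sin(a); return np.array([[c,0,s],[0,1,0],[-s,0,c]])
def bin_boxes(x,y,yaw):
    F=Rz(yaw)@Ry(-np.radians(15)); o=np.array([x,y,30.]); B=[]
    add=lambda lo,hi,l:B.append((F,o,np.array(lo,float),np.array(hi,float),l))
    for d in (-100,-50,0,50,100): add((-62.5,d-2,-4),(62.5,d+2,103),0)
    add((57.5,-102,-4),(62.5,102,103),0); add((-62.5,-102,-4),(-57.5,102,22),0)
    for d,l in zip((-75,-25,25,75),"RYBG"):
        add((-57.5,d-20,0),(4.5,d+20,83),0); add((-57.5,d-20,83),(4.5,d+20,95),"0RYGB".index(l))
    return B
def stall_boxes(x,y,yaw,order):   # order +1: yellow at +y
    R=Rz(yaw); B=[]
    for l,s in ((1,-order),(2,order)):
        o=np.array([x,y,0.])+R@[0,57*s,0]
        for lo,hi in (((36,-35,8),(41,35,115)),((-41,-35,8),(-36,35,115)),((-36,-35,8),(36,35,12)),((-36,30,8),(36,35,28)),((-36,-35,8),(36,-30,28))):
            B.append((R,o,np.array(lo,float),np.array(hi,float),l))
    return B
def mask(im):
    h,s,v=[a.astype(int) for a in cv2.split(cv2.cvtColor(im,cv2.COLOR_BGR2HSV))]
    m=np.zeros(h.shape,int); k=(s>165)&(v>60)
    m[k&((h<5)|(h>176))]=1; m[k&(h>22)&(h<34)]=2; m[k&(h>45)&(h<85)]=3; m[k&(h>105)&(h<130)]=4
    return m
def rays(c,px,fish):
    T=np.asarray(c["T"]); P=ray(px,c,T[2,3]-1000,fish); return T[:3,3],P-T[:3,3]
def render(B,o,d):
    best=np.full(len(d),np.inf); lab=np.zeros(len(d),int)
    for R,p,lo,hi,l in B:
        oo=(o-p)@R; dd=d@R; dd=np.where(abs(dd)<1e-9,1e-9,dd)
        a=(lo-oo)/dd; b=(hi-oo)/dd; t0=np.minimum(a,b).max(1); t1=np.maximum(a,b).min(1)
        k=(t0<t1)&(t1>0)&(t0<best); best[k]=t0[k]; lab[k]=l
    return lab
def fit(model,x0,views,labels,simplex=(8,8,.05)):
    D=[]
    for c,im,(u0,v0,u1,v1),fish in views:
        g=np.mgrid[v0:v1,u0:u1]; px=np.c_[g[1].ravel(),g[0].ravel()]
        m=mask(im)[v0:v1,u0:u1].ravel(); m[~np.isin(m,labels)]=0; D.append((*rays(c,px,fish),m))
    f=lambda p:sum(np.sum(render(model(*p),o,d)!=m)/max(1,np.sum(m>0)) for o,d,m in D)
    s=np.array([x0]+[np.array(x0)+np.eye(3)[i]*simplex[i] for i in range(3)])
    r=minimize(f,x0,method="Nelder-Mead",options=dict(initial_simplex=s,xatol=.05,fatol=1e-4,maxiter=150))
    return r.x,r.fun/len(D)
E
python3 - <<'E'
from fit import *
cs,cd=bot.get_calibration("scene"),bot.get_calibration("side")
a,b=cv2.imread("pics/scene0.png"),cv2.imread("pics/side0.png")
vb=[(cs,a,(150,200,290,345),0),(cd,b,(235,190,345,315),0)]
vt=[(cs,a,(305,105,372,195),0),(cd,b,(215,130,285,200),0)]
for v in (vb,vb[:1],vb[1:]):
    r,f=fit(bin_boxes,(530,-270,0.05),v,(1,2,3,4)); print("bin",r[:2].round(1),np.degrees(r[2]).round(1),round(f,3))
for v in (vt,vt[:1],vt[1:]):
    r,f=fit(lambda x,y,w:stall_boxes(x,y,w,1),(550,262,0.29),v,(1,2)); print("tray",r[:2].round(1),np.degrees(r[2]).round(1),round(f,3))
print("board",ray([(272,178),(350,207),(320,260),(235,218)],cs,12).round())
print("jar",ray([(254,199)],cs,80).round(),ray([(252,209)],cd,80).round())
E
```

```text
bin [616.8  82.6] -211.3 1.0
bin [ 521.3 -270.5] 0.6 0.253
bin [616.8  82.6] -211.3 1.0
tray [566.7 317.8] -16.8 389.733
tray [556.2 268. ] 12.5 0.1
tray [566.3 318.3] -17.1 785.0
board [[431.  96.  12.]
 [672. 116.  12.]
 [683. -79.  12.]
 [426. -82.  12.]]
jar [[467. -47.  80.]] [[471. -46.  80.]]
```

Run:
```python
import cv2
b=cv2.imread("pics/side0.png");a=cv2.imread("pics/scene0.png")
hb=cv2.cvtColor(b,cv2.COLOR_BGR2HSV);ha=cv2.cvtColor(a,cv2.COLOR_BGR2HSV)
for u,v in [(292,270),(284,256),(276,243),(270,230),(258,182),(246,160),(231,160),(245,332),(325,337),(300,255)]: print("side",u,v,hb[v,u])
for u,v in [(178,282),(193,264),(208,248),(222,232),(335,165),(345,145),(340,130),(128,290)]: print("sc",u,v,ha[v,u])
```

```text
side 292 270 [  2 163 152]
side 284 256 [ 24 143 162]
side 276 243 [113 144 142]
side 270 230 [ 67 114 132]
side 258 182 [  1 151 137]
side 246 160 [  1 109  96]
side 231 160 [ 23  98 104]
side 245 332 [168  80 179]
side 325 337 [168  85 178]
side 300 255 [ 18  86 136]
sc 178 282 [  2 239 142]
sc 193 264 [ 25 255 149]
sc 208 248 [109 215 122]
sc 222 232 [ 70 202 111]
sc 335 165 [  1 236 133]
sc 345 145 [ 25 255 158]
sc 340 130 [ 25  19 158]
sc 128 290 [170 122 177]
```

```bash
sed -i 's/def mask(im):/def mask(im,smin=165):/; s/k=(s>165)/k=(s>smin)/; s/m=mask(im)\[/m=mask(im,165 if u0<0 else (SM if im[0].size else 0))[/' fit.py; sed -i 's/m=mask(im,165 if u0<0 else (SM if im\[0\].size else 0))/m=mask(im,fish[1])/; s/rays(c,px,fish),m/rays(c,px,fish[0]),m/; s/(h>22)&(h<34)/(h>21)\&(h<34)/' fit.py
cat > go.py <<'E'
from fit import *
cs,cd=bot.get_calibration("scene"),bot.get_calibration("side")
a,b=cv2.imread("pics/scene0.png"),cv2.imread("pics/side0.png")
vb=[(cs,a,(150,200,290,345),(0,150)),(cd,b,(235,190,345,315),(0,80))]
vt=[(cs,a,(305,105,372,195),(0,150)),(cd,b,(215,130,285,200),(0,75))]
for v in (vb,vb[:1],vb[1:]):
    r,f=fit(bin_boxes,(530,-270,0.05),v,(1,2,3,4)); print("bin",r[:2].round(1),np.degrees(r[2]).round(1),round(f,3))
for v in (vt,vt[:1],vt[1:]):
    r,f=fit(lambda x,y,w:stall_boxes(x,y,w,1),(552,264,0.25),v,(1,2)); print("tray",r[:2].round(1),np.degrees(r[2]).round(1),round(f,3))
E
python3 go.py
```

```text
bin [ 519.8 -270.5] -0.6 0.205
bin [ 519.6 -270.4] -0.2 0.226
bin [ 519.1 -271.9] -1.6 0.175
tray [555.7 268. ] 11.9 0.141
tray [555.8 267.9] 12.3 0.086
tray [554.3 267.9] 10.4 0.173
```

Call:
carry_out(
  commands=[
    {"tx": -0.0145,"ty": -0.035,"tz": 0,"twist": 0},
    {"tx": -0.029,"ty": -0.07,"tz": 0,"twist": 0},
    {"tx": -0.0435,"ty": -0.105,"tz": 0,"twist": 0},
    {"tx": -0.058,"ty": -0.141,"tz": 0,"twist": 0},
  ],
)

```text
t: 3.12
tcp_pos: [478.9, 110.0, 239.6]
orientation: [180.0, 0.0, 157.2]
ft_force: [0.8, -0.2, -0.5]
width: 87.0
grasp_force: 0.0
```

Call:
carry_out(
  commands=[
    {"tx": -0.0145,"ty": -0.035,"tz": 0,"twist": 0},
    {"tx": -0.029,"ty": -0.07,"tz": 0,"twist": 0},
    {"tx": -0.0435,"ty": -0.105,"tz": 0,"twist": 0},
    {"tx": -0.058,"ty": -0.141,"tz": 0,"twist": 0},
  ],
)

```text
t: 3.45
tcp_pos: [477.4, -42.7, 239.8]
orientation: [180.0, 0.0, 157.1]
ft_force: [1.4, -0.1, -0.2]
width: 86.9
grasp_force: 0.0
```

Call:
carry_out(
  commands=[
    {"tx": -0.0145,"ty": -0.035,"tz": 0,"twist": 0},
    {"tx": -0.029,"ty": -0.07,"tz": 0,"twist": 0},
    {"tx": -0.0435,"ty": -0.105,"tz": 0,"twist": 0},
    {"tx": -0.058,"ty": -0.141,"tz": 0,"twist": 0},
  ],
)

```text
t: 3.78
tcp_pos: [476.1, -195.1, 239.9]
orientation: [180.0, 0.1, 157.1]
ft_force: [0.8, 0.3, -0.6]
width: 87.0
grasp_force: 0.0
```

Call:
carry_out(
  commands=[
    {"tx": -0.0145,"ty": -0.035,"tz": 0,"twist": 0},
    {"tx": -0.029,"ty": -0.07,"tz": 0,"twist": 0},
    {"tx": -0.0435,"ty": -0.105,"tz": 0,"twist": 0},
    {"tx": -0.0585,"ty": -0.14,"tz": 0,"twist": 0},
  ],
)

```text
t: 4.12
tcp_pos: [475.6, -346.8, 239.8]
orientation: [180.0, 0.0, 157.1]
ft_force: [0.7, -0.2, -0.3]
width: 86.9
grasp_force: 0.0
```

Call:
carry_out(
  commands=[
    {"tx": 0,"ty": 0,"tz": 0,"twist": 6.75},
    {"tx": 0,"ty": 0,"tz": 0,"twist": 13.5},
    {"tx": 0,"ty": 0,"tz": 0,"twist": 20.25},
    {"tx": 0,"ty": 0,"tz": 0,"twist": 27},
    {"tx": 0,"ty": 0,"tz": 0,"twist": 33.75},
  ],
)

```text
t: 4.53
tcp_pos: [475.7, -345.4, 239.4]
orientation: [-180.0, -0.0, 123.0]
ft_force: [-0.2, -0.8, 0.1]
width: 87.1
grasp_force: 0.0
```

Call:
carry_out(
  commands=[
    {"tx": 0,"ty": 0,"tz": 0,"twist": 6.75},
    {"tx": 0,"ty": 0,"tz": 0,"twist": 13.5},
    {"tx": 0,"ty": 0,"tz": 0,"twist": 20.25},
    {"tx": 0,"ty": 0,"tz": 0,"twist": 27},
    {"tx": 0,"ty": 0,"tz": 0,"twist": 33.75},
  ],
)

```text
t: 4.95
tcp_pos: [475.8, -345.1, 239.5]
orientation: [180.0, -0.0, 89.3]
ft_force: [0.7, -1.1, -0.0]
width: 87.0
grasp_force: 0.0
```

Call:
carry_out(
  commands=[
    {"tx": 0,"ty": 0,"tz": 0,"twist": 0},
    {"tx": 0,"ty": 0,"tz": 0,"twist": 0},
    {"tx": 0,"ty": 0,"tz": 0,"twist": 0},
  ],
)

```text
t: 5.2
tcp_pos: [475.6, -345.4, 239.5]
orientation: [180.0, -0.0, 89.8]
ft_force: [-0.6, -0.4, 0.4]
width: 86.8
grasp_force: 0.0
```

Run:
```python
from fit import *
c=bot.get_calibration("wrist");im=bot.read_camera("wrist")
s=bot.state();print(s["t"],s["tcp_pos"].round(1),s["orientation"].round(1),s["joint_pos"].round())
P=proj([[519.8-50,-270.5+d,115] for d in (-75,-25,25,75)],c,True);print(P.round())
r,f=fit(bin_boxes,(519.8,-270.5,-.01),[(c,im,(0,0,560,420),(1,165))],(1,2,3,4)); print(r,f)
r,f=fit(bin_boxes,(519.8,-270.5,-.01),[(c,im,(0,0,560,215),(1,165))],(1,2,3,4)); print(r,f)
for p in proj([[519.8-50,-270.5+d,115] for d in (-75,-25,25,75)],c,True): cv2.circle(im,tuple(int(v) for v in p),3,(255,0,255),-1)
cv2.imwrite("pics/w2.png",im)
```

```text
5.25 [ 475.5 -345.5  239.5] [180.   -0.   89.7] [-12.  15.  55.  94. -13.  77.  44.]
[[272. 208.]
 [272. 149.]
 [271.  89.]
 [271.  31.]]
[ 5.19645327e+02 -2.70212483e+02 -1.94558443e-03] 0.11556934899874381
[ 5.19602062e+02 -2.70452639e+02 -4.10204009e-03] 0.1108803323214571
```

View pics/w2.png

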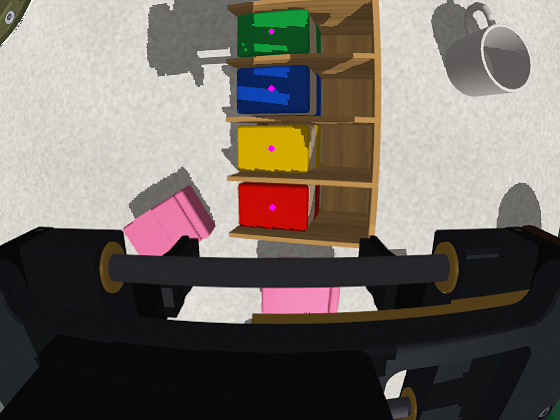

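Call:
carry_out(
  commands=[
    {"tx": 0,"ty": 0,"tz": 0.025,"twist": 0},
    {"tx": 0,"ty": 0,"tz": 0.05,"twist": 0},
    {"tx": 0,"ty": 0,"tz": 0.075,"twist": 0},
    {"tx": 0,"ty": 0,"tz": 0.09,"twist": 0},
    {"tx": 0,"ty": 0,"tz": 0.1,"twist": 0},
  ],
)

```text
t: 5.67
tcp_pos: [474.5, -345.0, 137.5]
orientation: [-179.9, -0.1, 89.6]
ft_force: [0.5, 0.4, 0.0]
width: 87.2
grasp_force: 0.0
```

Call:
carry_out(
  commands=[
    {"tx": 0,"ty": 0,"tz": 0.01,"twist": 0},
    {"tx": 0,"ty": 0,"tz": 0.02,"twist": 0},
    {"tx": 0,"ty": 0,"tz": 0.03,"twist": 0},
    {"tx": 0,"ty": 0,"tz": 0.039,"twist": 0},
    {"tx": 0,"ty": 0,"tz": 0.039,"twist": 0},
  ],
)

```text
t: 6.08
tcp_pos: [474.6, -345.1, 98.8]
orientation: [-179.9, -0.1, 89.6]
ft_force: [-0.5, 0.4, 0.3]
width: 87.1
grasp_force: 0.0
```

Call:
carry_out(
  commands=[
    {"tx": 0,"ty": 0,"tz": 0,"twist": 0},
    {"tx": 0,"ty": 0,"tz": 0,"twist": 0},
    {"tx": 0,"ty": 0,"tz": 0,"twist": 0},
    {"tx": 0,"ty": 0,"tz": 0,"twist": 0},
    {"tx": 0,"ty": 0,"tz": 0,"twist": 0},
  ],
  fingers=0.6,
)

```text
t: 6.5
tcp_pos: [475.3, -346.2, 101.3]
orientation: [180.0, 0.0, 89.5]
ft_force: [-2.4, 0.6, 3.4]
width: 68.1
grasp_force: 28.0
```

Call:
carry_out(
  commands=[
    {"tx": 0,"ty": 0,"tz": -0.004,"twist": 0},
    {"tx": 0,"ty": 0,"tz": -0.008,"twist": 0},
    {"tx": 0,"ty": 0,"tz": -0.012,"twist": 0},
    {"tx": 0,"ty": 0,"tz": -0.016,"twist": 0},
    {"tx": 0,"ty": 0,"tz": -0.02,"twist": 0},
  ],
  fingers=0,
)

```text
t: 6.92
tcp_pos: [475.4, -345.7, 121.0]
orientation: [180.0, -0.0, 89.5]
ft_force: [0.6, -0.1, -1.5]
width: 68.0
grasp_force: 27.6
```

Call:
carry_out(
  commands=[
    {"tx": 0,"ty": 0,"tz": 0,"twist": 0},
    {"tx": 0,"ty": 0,"tz": 0,"twist": 0},
    {"tx": 0,"ty": 0,"tz": 0,"twist": 0},
  ],
)

```text
t: 7.17
tcp_pos: [475.3, -345.7, 120.5]
orientation: [-180.0, -0.0, 89.5]
ft_force: [-0.2, 0.3, -1.1]
width: 67.8
grasp_force: 27.6
```

Call:
carry_out(
  commands=[
    {"tx": 0,"ty": 0,"tz": -0.01,"twist": 0},
    {"tx": 0,"ty": 0,"tz": -0.025,"twist": 0},
    {"tx": 0,"ty": 0,"tz": -0.04,"twist": 0},
    {"tx": 0,"ty": 0,"tz": -0.06,"twist": 0},
    {"tx": 0,"ty": 0,"tz": -0.08,"twist": 0},
  ],
)

```text
t: 7.58
tcp_pos: [474.9, -345.8, 201.6]
orientation: [-180.0, -0.0, 89.5]
ft_force: [0.7, -0.2, -1.5]
width: 67.9
grasp_force: 27.6
```

Call:
carry_out(
  commands=[
    {"tx": 0,"ty": 0,"tz": -0.02,"twist": 0},
    {"tx": 0,"ty": 0,"tz": -0.04,"twist": 0},
    {"tx": 0,"ty": 0,"tz": -0.06,"twist": 0},
    {"tx": 0,"ty": 0,"tz": -0.08,"twist": 0},
    {"tx": 0,"ty": 0,"tz": -0.09,"twist": 0},
  ],
)

```text
t: 8.0
tcp_pos: [475.7, -346.7, 293.6]
orientation: [179.8, 0.1, 89.5]
ft_force: [0.1, -0.5, -1.1]
width: 67.9
grasp_force: 27.6
```

Run:
```python
from h import *
s=bot.state();print(s["t"],s["tcp_pos"].round(1),s["width"],s["grasp_force"],s["joint_pos"].round())
im=bot.read_camera("side");im2=bot.read_camera("scene")
c=bot.get_calibration("side");p=proj([s["tcp_pos"]],c)[0].astype(int);q=proj([s["tcp_pos"]],bot.get_calibration("scene"))[0].astype(int)
f=lambda im,p:cv2.resize(im[max(0,p[1]-60):p[1]+90,max(0,p[0]-75):p[0]+75],(400,400))
print(p,q);cv2.imwrite("pics/g1.png",np.hstack([f(im,p),f(im2,q)]))
```

```text
8.0 [ 475.7 -346.7  293.6] 67.9083032215115 27.563041500980034 [-13.  13.  55.  89. -11.  83.  43.]
[298 202] [158 230]
```

View pics/g1.png

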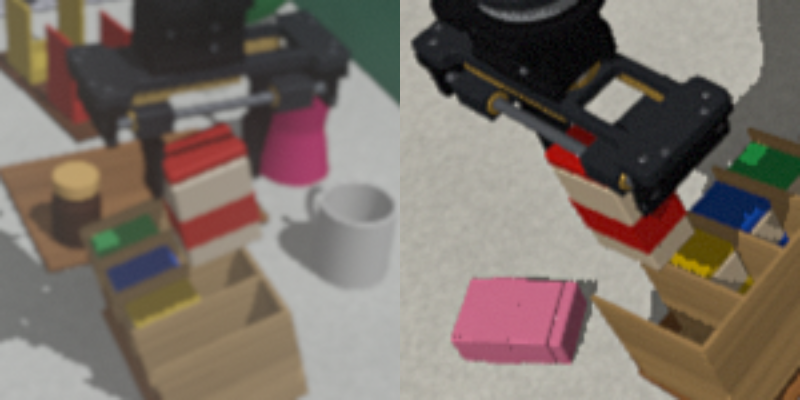

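Call:
carry_out(
  commands=[
    {"tx": 0.033,"ty": 0.009,"tz": 0,"twist": 0},
    {"tx": 0.067,"ty": 0.018,"tz": 0,"twist": 0},
    {"tx": 0.101,"ty": 0.027,"tz": 0,"twist": 0},
    {"tx": 0.135,"ty": 0.036,"tz": 0,"twist": 0},
    {"tx": 0.169,"ty": 0.045,"tz": 0,"twist": 0},
  ],
)

```text
t: 8.52
tcp_pos: [521.1, -175.3, 289.2]
orientation: [-179.9, -0.0, 89.5]
ft_force: [0.5, -0.4, -1.9]
width: 67.8
grasp_force: 27.6
```

Call:
carry_out(
  commands=[
    {"tx": 0.034,"ty": 0.009,"tz": 0,"twist": 0},
    {"tx": 0.068,"ty": 0.018,"tz": 0,"twist": 0},
    {"tx": 0.102,"ty": 0.027,"tz": 0,"twist": 0},
    {"tx": 0.136,"ty": 0.036,"tz": 0,"twist": 0},
    {"tx": 0.17,"ty": 0.045,"tz": 0,"twist": 0},
  ],
)

```text
t: 8.93
tcp_pos: [567.4, -5.8, 289.1]
orientation: [-179.9, -0.0, 89.5]
ft_force: [0.5, -1.0, -2.0]
width: 67.9
grasp_force: 27.6
```

Call:
carry_out(
  commands=[
    {"tx": 0.02,"ty": 0.006,"tz": 0,"twist": 0},
    {"tx": 0.038,"ty": 0.012,"tz": 0,"twist": 0},
    {"tx": 0.038,"ty": 0.012,"tz": 0,"twist": -6},
    {"tx": 0.038,"ty": 0.012,"tz": 0,"twist": -12},
  ],
)

```text
t: 9.27
tcp_pos: [580.1, 31.8, 289.0]
orientation: [-179.8, 0.0, 101.9]
ft_force: [0.1, -1.2, -2.3]
width: 68.2
grasp_force: 27.6
```

Call:
carry_out(
  commands=[
    {"tx": 0,"ty": 0,"tz": 0.03,"twist": 0},
    {"tx": 0,"ty": 0,"tz": 0.06,"twist": 0},
    {"tx": 0,"ty": 0,"tz": 0.09,"twist": 0},
    {"tx": 0,"ty": 0,"tz": 0.12,"twist": 0},
    {"tx": 0,"ty": 0,"tz": 0.15,"twist": 0},
  ],
)

```text
t: 9.68
tcp_pos: [579.6, 29.4, 138.4]
orientation: [-179.9, 0.0, 101.4]
ft_force: [0.9, 0.6, -2.4]
width: 68.2
grasp_force: 27.6
```

Call:
carry_out(
  commands=[
    {"tx": 0,"ty": 0,"tz": 0.015,"twist": 0},
    {"tx": 0,"ty": 0,"tz": 0.025,"twist": 0},
    {"tx": 0,"ty": 0,"tz": 0.035,"twist": 0},
    {"tx": 0,"ty": 0,"tz": 0.035,"twist": 0},
  ],
)

```text
t: 10.02
tcp_pos: [579.3, 29.9, 103.8]
orientation: [-179.8, 0.0, 101.5]
ft_force: [-0.3, 0.3, -1.8]
width: 68.2
grasp_force: 27.6
```

Now press down gently to upright it.

Call:
carry_out(
  commands=[
    {"tx": 0,"ty": 0,"tz": 0.003,"twist": 0},
    {"tx": 0,"ty": 0,"tz": 0.006,"twist": 0},
    {"tx": 0,"ty": 0,"tz": 0.008,"twist": 0},
    {"tx": 0,"ty": 0,"tz": 0.01,"twist": 0},
    {"tx": 0,"ty": 0,"tz": 0.01,"twist": 0},
  ],
)

```text
t: 10.43
tcp_pos: [581.2, 30.4, 96.6]
orientation: [179.9, -0.0, 101.5]
ft_force: [0.4, -0.0, 0.8]
width: 67.7
grasp_force: 27.6
```

Call:
carry_out(
  commands=[
    {"tx": 0,"ty": 0,"tz": 0.002,"twist": 0},
    {"tx": 0,"ty": 0,"tz": 0.004,"twist": 0},
    {"tx": 0,"ty": 0,"tz": 0.006,"twist": 0},
    {"tx": 0,"ty": 0,"tz": 0.008,"twist": 0},
    {"tx": 0,"ty": 0,"tz": 0.008,"twist": 0},
  ],
)

```text
t: 10.85
tcp_pos: [586.8, 31.4, 92.2]
orientation: [179.2, 0.0, 101.6]
ft_force: [5.8, 0.7, 10.8]
width: 65.1
grasp_force: 29.3
```

Call:
carry_out(
  commands=[
    {"tx": 0,"ty": 0.001,"tz": 0.002,"twist": 0},
    {"tx": 0,"ty": 0.002,"tz": 0.004,"twist": 0},
    {"tx": 0,"ty": 0.003,"tz": 0.006,"twist": 0},
    {"tx": 0,"ty": 0.004,"tz": 0.006,"twist": 0},
    {"tx": 0,"ty": 0.005,"tz": 0.006,"twist": 0},
  ],
)

```text
t: 11.27
tcp_pos: [592.6, 32.4, 88.1]
orientation: [179.1, 0.0, 101.6]
ft_force: [2.4, 1.6, 21.4]
width: 63.1
grasp_force: 31.4
```

Call:
carry_out(
  commands=[
    {"tx": 0,"ty": 0.003,"tz": -0.004,"twist": 0},
    {"tx": 0,"ty": 0.005,"tz": -0.006,"twist": 0},
    {"tx": 0,"ty": 0.005,"tz": -0.006,"twist": 0},
  ],
)

```text
t: 11.52
tcp_pos: [590.8, 32.6, 88.0]
orientation: [179.9, -0.0, 101.5]
ft_force: [0.9, 0.5, 6.0]
width: 63.3
grasp_force: 30.5
```

Call:
carry_out(
  commands=[
    {"tx": 0,"ty": 0,"tz": 0,"twist": 0},
    {"tx": 0,"ty": 0,"tz": 0,"twist": 0},
    {"tx": 0,"ty": 0,"tz": 0,"twist": 0},
    {"tx": 0,"ty": 0,"tz": 0,"twist": 0},
    {"tx": 0,"ty": 0,"tz": 0,"twist": 0},
  ],
  fingers=1,
)

```text
t: 11.93
tcp_pos: [589.5, 32.2, 87.0]
orientation: [-179.9, 0.0, 101.5]
ft_force: [0.7, -0.5, -0.3]
width: 84.7
grasp_force: 0.0
```

Call:
carry_out(
  commands=[
    {"tx": 0,"ty": 0,"tz": -0.01,"twist": 0},
    {"tx": 0,"ty": 0,"tz": -0.02,"twist": 0},
    {"tx": 0,"ty": 0,"tz": -0.03,"twist": 0},
    {"tx": 0,"ty": 0,"tz": -0.045,"twist": 0},
    {"tx": 0,"ty": 0,"tz": -0.06,"twist": 0},
  ],
)

```text
t: 12.35
tcp_pos: [590.3, 32.2, 149.3]
orientation: [180.0, -0.0, 101.5]
ft_force: [0.8, 0.2, -0.0]
width: 87.2
grasp_force: 0.0
```

Call:
carry_out(
  commands=[
    {"tx": -0.03,"ty": 0,"tz": -0.03,"twist": 0},
    {"tx": -0.06,"ty": 0,"tz": -0.06,"twist": 0},
    {"tx": -0.09,"ty": 0,"tz": -0.09,"twist": 0},
    {"tx": -0.09,"ty": 0,"tz": -0.09,"twist": 0},
    {"tx": -0.09,"ty": 0,"tz": -0.09,"twist": 0},
  ],
)

```text
t: 12.77
tcp_pos: [609.5, -59.4, 241.4]
orientation: [179.6, 0.1, 101.2]
ft_force: [-0.5, 1.2, -1.0]
width: 86.8
grasp_force: 0.0
```

```bash
cat >> fit.py <<'E'
def tin_boxes(lab,z=12.):
    def m(x,y,yaw):
        R=Rz(yaw);o=np.array([x,y,z]);return [(R,o,np.array([-31,-20,0.]),np.array([31,20,83.]),0),(R,o,np.array([-31,-20,83.]),np.array([31,20,95.]),lab)]
    return m
E
python3 - <<'E'
from fit import *
c=bot.get_calibration("wrist");im=bot.read_camera("wrist");s=bot.state()
cv2.imwrite("pics/w3.png",im);print(s["t"],s["tcp_pos"].round(1),s["orientation"].round(1),s["joint_pos"].round())
P=proj([[595,33,107]],c,True)[0];print(P)
m=mask(im)==1;n,_,st,ce=cv2.connectedComponentsWithStats(m.astype(np.uint8));k=[i for i in range(1,n) if st[i,4]>150];print(st[k],ce[k].round())
E
```

```text
12.8167 [608.5 -56.6 239.2] [179.8  -0.  101.4] [-32.  16.  42.  91. -11.  77.  23.]
[282.46956675  97.42199841]
[[ 248   74   72   48 3282]] [[284.  97.]]
```

View pics/w3.png

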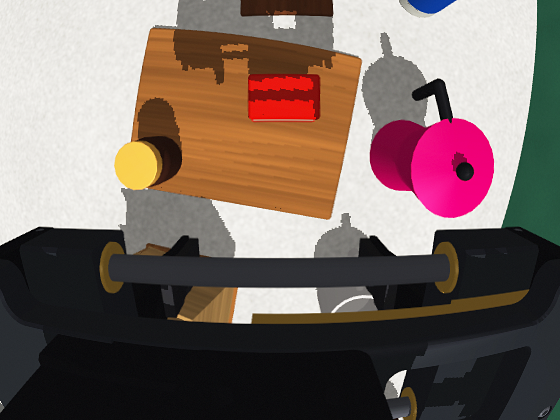

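```bash
cat > tin.py <<'E'
from fit import *
import sys
lab,x,y,yaw=[float(v) for v in sys.argv[1:5]]; z=float(sys.argv[5]) if len(sys.argv)>5 else 12.
c=bot.get_calibration("wrist");im=bot.read_camera("wrist");s=bot.state()
p=proj([[x,y,z+95]],c,True)[0].astype(int); R=(max(0,p[0]-75),max(0,p[1]-75),min(560,p[0]+75),min(235,p[1]+75))
r,f=fit(tin_boxes(int(lab),z),(x,y,np.radians(yaw)),[(c,im,R,(1,165))],(int(lab),))
print("t",s["t"],"tcp",s["tcp_pos"].round(1),s["orientation"].round(1),"tin",r[:2].round(1),np.degrees(r[2]).round(1),round(f,3))
E
python3 tin.py 1 595 33 12
```

```text
t 12.8667 tcp [608.  -54.9 237.7] [ 1.800e+02 -1.000e-01  1.016e+02] tin [595.7  34.7] 11.7 0.041
```

Call:
carry_out(
  commands=[
    {"tx": 0,"ty": 0,"tz": 0,"twist": -7},
    {"tx": 0,"ty": 0,"tz": 0,"twist": -14},
    {"tx": 0,"ty": 0,"tz": 0,"twist": -21},
    {"tx": 0,"ty": 0,"tz": 0,"twist": -28},
    {"tx": 0,"ty": 0,"tz": 0,"twist": -35},
  ],
)

```text
t: 13.28
tcp_pos: [607.3, -53.2, 235.9]
orientation: [-179.9, -0.2, 137.1]
ft_force: [-0.2, 0.0, 0.1]
width: 87.2
grasp_force: 0.0
```

Call:
carry_out(
  commands=[
    {"tx": 0,"ty": 0,"tz": 0,"twist": -7},
    {"tx": 0,"ty": 0,"tz": 0,"twist": -14},
    {"tx": 0,"ty": 0,"tz": 0,"twist": -21},
    {"tx": 0,"ty": 0,"tz": 0,"twist": -28},
    {"tx": 0,"ty": 0,"tz": 0,"twist": -35},
  ],
)

```text
t: 13.7
tcp_pos: [607.2, -53.3, 235.9]
orientation: [180.0, -0.2, 172.1]
ft_force: [-0.3, 0.2, 0.2]
width: 87.0
grasp_force: 0.0
```

Call:
carry_out(
  commands=[
    {"tx": 0,"ty": 0,"tz": 0,"twist": -7},
    {"tx": 0,"ty": 0,"tz": 0,"twist": -14},
    {"tx": 0,"ty": 0,"tz": 0,"twist": -20},
    {"tx": 0,"ty": 0,"tz": 0,"twist": -20},
    {"tx": 0,"ty": 0,"tz": 0,"twist": -20},
  ],
)

```text
t: 14.12
tcp_pos: [607.5, -54.0, 236.4]
orientation: [179.9, -0.1, -168.5]
ft_force: [-0.6, -0.4, -0.2]
width: 86.7
grasp_force: 0.0
```

Run:
```python
from h import *
s=bot.state();y=s["orientation"][2];print(s["t"],s["tcp_pos"].round(1),y,s["joint_pos"].round());print(mv(np.array([595.7,34.7,238])-s["tcp_pos"],191.5))
```

```text
14.1167 [607.5 -54.  236.4] -168.4953177097742 [-22.  15.  30.  90.  -7.  77. 110.]
[np.float64(-6.1), np.float64(89.3), np.float64(-1.6)]
```

Call:
carry_out(
  commands=[
    {"tx": -0.002,"ty": 0.03,"tz": 0,"twist": 0},
    {"tx": -0.004,"ty": 0.06,"tz": 0,"twist": 0},
    {"tx": -0.006,"ty": 0.089,"tz": 0,"twist": 0},
    {"tx": -0.006,"ty": 0.089,"tz": 0.03,"twist": 0},
    {"tx": -0.006,"ty": 0.089,"tz": 0.05,"twist": 0},
  ],
)

```text
t: 14.53
tcp_pos: [595.7, 36.9, 186.3]
orientation: [179.9, 0.0, -168.3]
ft_force: [-0.3, -0.5, -0.5]
width: 87.1
grasp_force: 0.0
```

Call:
carry_out(
  commands=[
    {"tx": 0,"ty": 0,"tz": 0.02,"twist": 0},
    {"tx": 0,"ty": 0,"tz": 0.04,"twist": 0},
    {"tx": 0,"ty": 0,"tz": 0.06,"twist": 0},
    {"tx": 0,"ty": 0,"tz": 0.08,"twist": 0},
    {"tx": 0,"ty": 0,"tz": 0.098,"twist": 0},
  ],
)

```text
t: 14.95
tcp_pos: [595.2, 33.5, 87.7]
orientation: [180.0, -0.1, -168.6]
ft_force: [0.1, -0.5, 0.2]
width: 87.4
grasp_force: 0.0
```

Call:
carry_out(
  commands=[
    {"tx": 0,"ty": 0,"tz": 0,"twist": 0},
    {"tx": 0,"ty": 0,"tz": 0,"twist": 0},
    {"tx": 0,"ty": 0,"tz": 0,"twist": 0},
    {"tx": 0,"ty": 0,"tz": 0,"twist": 0},
    {"tx": 0,"ty": 0,"tz": 0,"twist": 0},
  ],
  fingers=0,
)

```text
t: 15.37
tcp_pos: [597.2, 32.7, 91.0]
orientation: [180.0, 0.1, -168.5]
ft_force: [0.5, 0.3, -0.4]
width: 61.9
grasp_force: 0.0
```

Call:
carry_out(
  commands=[
    {"tx": 0,"ty": 0,"tz": 0,"twist": 0},
    {"tx": 0,"ty": 0,"tz": 0,"twist": 0},
    {"tx": 0,"ty": 0,"tz": 0,"twist": 0},
    {"tx": 0,"ty": 0,"tz": 0,"twist": 0},
    {"tx": 0,"ty": 0,"tz": 0,"twist": 0},
  ],
)

```text
t: 15.78
tcp_pos: [596.4, 32.8, 89.9]
orientation: [180.0, 0.0, -168.5]
ft_force: [-0.7, 1.3, 2.4]
width: 39.8
grasp_force: 29.6
```

Call:
carry_out(
  commands=[
    {"tx": 0,"ty": 0,"tz": -0.015,"twist": 0},
    {"tx": 0,"ty": 0,"tz": -0.035,"twist": 0},
    {"tx": 0,"ty": 0,"tz": -0.065,"twist": 0},
    {"tx": 0,"ty": 0,"tz": -0.095,"twist": 0},
    {"tx": 0,"ty": 0,"tz": -0.125,"twist": 0},
  ],
)

```text
t: 16.2
tcp_pos: [595.5, 32.2, 215.1]
orientation: [-180.0, -0.1, -168.5]
ft_force: [0.6, 0.3, -1.5]
width: 40.1
grasp_force: 29.6
```

Call:
carry_out(
  commands=[
    {"tx": 0,"ty": 0,"tz": -0.035,"twist": 0},
    {"tx": 0,"ty": 0,"tz": -0.07,"twist": 0},
    {"tx": -0.015,"ty": 0.024,"tz": -0.07,"twist": 0},
    {"tx": -0.033,"ty": 0.05,"tz": -0.07,"twist": 0},
    {"tx": -0.05,"ty": 0.08,"tz": -0.07,"twist": 0},
  ],
)

```text
t: 16.62
tcp_pos: [629.9, 120.1, 285.5]
orientation: [-180.0, 0.1, -168.7]
ft_force: [0.8, 0.5, -2.0]
width: 40.0
grasp_force: 29.6
```

Call:
carry_out(
  commands=[
    {"tx": -0.02,"ty": 0.03,"tz": 0,"twist": 0},
    {"tx": -0.04,"ty": 0.06,"tz": 0,"twist": 0},
    {"tx": -0.055,"ty": 0.09,"tz": 0,"twist": 0},
    {"tx": -0.069,"ty": 0.107,"tz": 0,"twist": 0},
  ],
)

```text
t: 16.95
tcp_pos: [674.5, 245.0, 283.1]
orientation: [179.9, -0.1, -168.2]
ft_force: [-1.0, 1.1, -1.2]
width: 39.6
grasp_force: 29.6
```

Call:
carry_out(
  commands=[
    {"tx": 0,"ty": 0,"tz": 0,"twist": 0},
    {"tx": 0,"ty": 0,"tz": 0,"twist": 0},
    {"tx": 0,"ty": 0,"tz": 0,"twist": 0},
  ],
)

```text
t: 17.2
tcp_pos: [675.3, 238.2, 283.7]
orientation: [-179.9, -0.1, -168.5]
ft_force: [-0.5, -1.6, -1.6]
width: 40.3
grasp_force: 29.6
```

Run:
```python
from fit import *
c=bot.get_calibration("wrist");im=bot.read_camera("wrist");s=bot.state()
print(s["t"],s["tcp_pos"].round(1),s["orientation"].round(1),s["width"],s["joint_pos"].round())
for v1 in (215,235,200):
    r,f=fit(lambda x,y,w:stall_boxes(x,y,w,1),(555.7,268,0.21),[(c,im,(0,0,560,v1),(1,165))],(1,2)); print(r,np.degrees(r[2]),f)
for p in proj([[567.6,212.2,12],[543.8,323.8,12]],c,True): print(p);cv2.circle(im,tuple(int(v) for v in p),3,(255,0,255),-1)
cv2.imwrite("pics/w4.png",im)
```

```text
17.25 [675.5 237.6 284.3] [-179.9   -0.  -168.6] 39.90744748065626 [-36.  27.  23.  69. -10.  86.  86.]
[5.54204308e+02 2.68267340e+02 2.10240204e-01] 12.045876366352651 0.09821428571428571
[5.54204308e+02 2.68267340e+02 2.10240204e-01] 12.045876366352651 0.22804554671658087
[5.54204308e+02 2.68267340e+02 2.10240204e-01] 12.045876366352651 0.07573069380894575
[276.03518304  95.47958731]
[364.50918173  97.29520414]
```

View pics/w4.png

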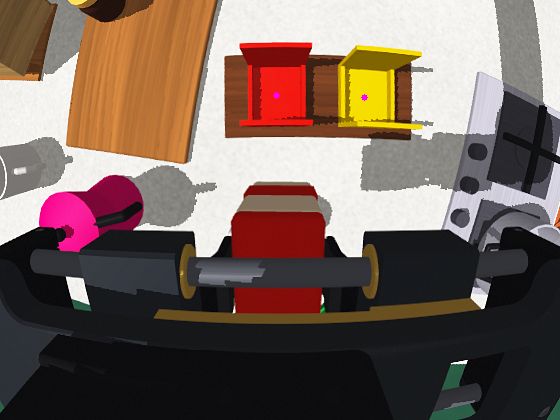

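Call:
carry_out(
  commands=[
    {"tx": 0.03,"ty": -0.001,"tz": 0,"twist": 0},
    {"tx": 0.06,"ty": -0.002,"tz": 0,"twist": 0},
    {"tx": 0.09,"ty": -0.003,"tz": 0,"twist": 0},
    {"tx": 0.112,"ty": -0.003,"tz": 0,"twist": -0.5},
    {"tx": 0.112,"ty": -0.003,"tz": 0,"twist": -0.5},
  ],
)

```text
t: 17.67
tcp_pos: [562.7, 211.8, 285.6]
orientation: [179.9, -0.1, -168.0]
ft_force: [0.6, -0.9, -1.4]
width: 39.7
grasp_force: 29.7
```

Call:
carry_out(
  commands=[
    {"tx": 0,"ty": 0,"tz": 0.015,"twist": 0},
    {"tx": 0,"ty": 0,"tz": 0.03,"twist": 0},
    {"tx": 0,"ty": 0,"tz": 0.045,"twist": 0},
    {"tx": 0,"ty": 0,"tz": 0.06,"twist": 0},
    {"tx": 0,"ty": 0,"tz": 0.06,"twist": 0},
  ],
)

```text
t: 18.08
tcp_pos: [565.0, 212.2, 221.7]
orientation: [-179.9, -0.3, -168.1]
ft_force: [-0.5, -1.3, -1.6]
width: 39.7
grasp_force: 29.7
```

Call:
carry_out(
  commands=[
    {"tx": 0,"ty": 0,"tz": 0,"twist": 0},
    {"tx": 0,"ty": 0,"tz": 0,"twist": 0},
    {"tx": 0,"ty": 0,"tz": 0,"twist": 0},
  ],
)

```text
t: 18.33
tcp_pos: [567.2, 214.1, 226.1]
orientation: [180.0, 0.1, -168.0]
ft_force: [0.6, -0.4, -0.5]
width: 40.1
grasp_force: 29.7
```

Call:
carry_out(
  commands=[
    {"tx": 0,"ty": 0,"tz": 0.02,"twist": 0},
    {"tx": 0,"ty": 0,"tz": 0.035,"twist": 0},
    {"tx": 0,"ty": 0,"tz": 0.05,"twist": 0},
    {"tx": 0,"ty": 0,"tz": 0.06,"twist": 0},
    {"tx": 0,"ty": 0,"tz": 0.07,"twist": 0},
  ],
)

```text
t: 18.75
tcp_pos: [566.7, 214.4, 154.6]
orientation: [180.0, 0.1, -168.0]
ft_force: [0.6, -0.0, -2.6]
width: 40.3
grasp_force: 29.7
```

Call:
carry_out(
  commands=[
    {"tx": 0,"ty": 0,"tz": 0.01,"twist": 0},
    {"tx": 0,"ty": 0,"tz": 0.02,"twist": 0},
    {"tx": 0,"ty": 0,"tz": 0.03,"twist": 0},
    {"tx": 0,"ty": 0,"tz": 0.04,"twist": 0},
    {"tx": 0,"ty": 0,"tz": 0.048,"twist": 0},
  ],
)

```text
t: 19.17
tcp_pos: [566.1, 214.2, 105.4]
orientation: [-180.0, -0.0, -168.0]
ft_force: [-0.3, 0.1, -1.6]
width: 40.0
grasp_force: 29.7
```

Call:
carry_out(
  commands=[
    {"tx": 0,"ty": 0,"tz": 0.004,"twist": 0},
    {"tx": 0,"ty": 0,"tz": 0.008,"twist": 0},
    {"tx": 0,"ty": 0,"tz": 0.013,"twist": 0},
    {"tx": 0,"ty": 0,"tz": 0.016,"twist": 0},
    {"tx": 0,"ty": 0,"tz": 0.016,"twist": 0},
  ],
)

```text
t: 19.58
tcp_pos: [566.3, 214.3, 90.3]
orientation: [180.0, 0.0, -168.0]
ft_force: [-0.2, -0.3, -1.5]
width: 40.2
grasp_force: 29.7
```

Call:
carry_out(
  commands=[
    {"tx": 0,"ty": 0,"tz": 0.001,"twist": 0},
    {"tx": 0,"ty": 0,"tz": 0.002,"twist": 0},
    {"tx": 0,"ty": 0,"tz": 0.003,"twist": 0},
    {"tx": 0,"ty": 0,"tz": 0.003,"twist": 0},
  ],
)

```text
t: 19.92
tcp_pos: [566.9, 214.8, 89.6]
orientation: [179.9, 0.1, -167.9]
ft_force: [-2.6, 0.2, 7.6]
width: 39.9
grasp_force: 29.7
```

Call:
carry_out(
  commands=[
    {"tx": 0,"ty": 0,"tz": 0,"twist": 0},
    {"tx": 0,"ty": 0,"tz": 0,"twist": 0},
    {"tx": 0,"ty": 0,"tz": 0,"twist": 0},
    {"tx": 0,"ty": 0,"tz": 0,"twist": 0},
    {"tx": 0,"ty": 0,"tz": 0,"twist": 0},
  ],
  fingers=1,
)

```text
t: 20.33
tcp_pos: [566.2, 214.2, 87.4]
orientation: [-180.0, -0.0, -168.0]
ft_force: [-0.3, 0.2, 0.9]
width: 65.2
grasp_force: 0.0
```

Call:
carry_out(
  commands=[
    {"tx": 0,"ty": 0,"tz": 0,"twist": 0},
    {"tx": 0,"ty": 0,"tz": -0.005,"twist": 0},
    {"tx": 0,"ty": 0,"tz": -0.02,"twist": 0},
    {"tx": 0,"ty": 0,"tz": -0.045,"twist": 0},
    {"tx": 0,"ty": 0,"tz": -0.07,"twist": 0},
  ],
)

```text
t: 20.75
tcp_pos: [565.6, 213.9, 157.9]
orientation: [-180.0, -0.1, -168.0]
ft_force: [-0.0, 1.0, 0.1]
width: 86.2
grasp_force: 0.0
```

Call:
carry_out(
  commands=[
    {"tx": 0,"ty": 0,"tz": -0.03,"twist": 0},
    {"tx": 0,"ty": 0,"tz": -0.06,"twist": 0},
    {"tx": 0,"ty": 0,"tz": -0.09,"twist": 0},
    {"tx": 0,"ty": 0,"tz": -0.09,"twist": 7},
    {"tx": 0,"ty": 0,"tz": -0.09,"twist": 14},
  ],
)

```text
t: 21.17
tcp_pos: [567.6, 214.5, 250.9]
orientation: [179.8, 0.3, 177.7]
ft_force: [-0.2, -0.1, -0.2]
width: 87.0
grasp_force: 0.0
```

Call:
carry_out(
  commands=[
    {"tx": 0,"ty": 0,"tz": 0,"twist": 7},
    {"tx": 0,"ty": 0,"tz": 0,"twist": 14},
    {"tx": 0,"ty": 0,"tz": 0,"twist": 21},
    {"tx": 0,"ty": 0,"tz": 0,"twist": 28},
    {"tx": 0,"ty": 0,"tz": 0,"twist": 35},
  ],
)

```text
t: 21.58
tcp_pos: [566.2, 214.2, 247.9]
orientation: [180.0, 0.0, 142.7]
ft_force: [-0.2, -0.4, -0.5]
width: 86.8
grasp_force: 0.0
```

Call:
carry_out(
  commands=[
    {"tx": 0,"ty": 0,"tz": 0,"twist": 7},
    {"tx": 0,"ty": 0,"tz": 0,"twist": 14},
    {"tx": 0,"ty": 0,"tz": 0,"twist": 21},
    {"tx": 0,"ty": 0,"tz": 0,"twist": 28},
    {"tx": 0,"ty": 0,"tz": 0,"twist": 35},
  ],
)

```text
t: 22.0
tcp_pos: [566.2, 214.2, 247.9]
orientation: [180.0, -0.0, 107.7]
ft_force: [0.4, 1.0, 0.3]
width: 87.0
grasp_force: 0.0
```

Call:
carry_out(
  commands=[
    {"tx": 0,"ty": 0,"tz": 0,"twist": 7},
    {"tx": 0,"ty": 0,"tz": 0,"twist": 14},
    {"tx": 0,"ty": 0,"tz": 0,"twist": 18.3},
    {"tx": 0,"ty": 0,"tz": 0,"twist": 18.3},
  ],
)

```text
t: 22.33
tcp_pos: [566.3, 214.2, 247.9]
orientation: [180.0, -0.0, 89.6]
ft_force: [-0.4, -0.5, 0.3]
width: 86.9
grasp_force: 0.0
```

Run:
```python
from h import *
s=bot.state();im=bot.read_camera("scene");cv2.imwrite("pics/s5.png",im)
print(s["t"],s["tcp_pos"].round(1),s["orientation"].round(1),s["joint_pos"].round());print(mv(np.array([475,-295.4,239.6])-s["tcp_pos"],89.74))
```

```text
22.3333 [566.3 214.2 247.9] [180.   -0.   89.6] [-51.  14.  34.  90.  -8.  78. -17.]
[np.float64(-510.0), np.float64(-89.0), np.float64(8.3)]
```

Call:
carry_out(
  commands=[
    {"tx": -0.036,"ty": -0.006,"tz": 0,"twist": 0},
    {"tx": -0.072,"ty": -0.012,"tz": 0,"twist": 0},
    {"tx": -0.109,"ty": -0.019,"tz": 0,"twist": 0},
    {"tx": -0.146,"ty": -0.025,"tz": 0,"twist": 0},
    {"tx": -0.182,"ty": -0.032,"tz": 0,"twist": 0},
  ],
)

```text
t: 22.8
tcp_pos: [533.0, 30.5, 247.8]
orientation: [180.0, -0.0, 89.9]
ft_force: [-0.1, 0.5, 0.5]
width: 87.0
grasp_force: 0.0
```

Call:
carry_out(
  commands=[
    {"tx": -0.036,"ty": -0.006,"tz": 0,"twist": 0},
    {"tx": -0.072,"ty": -0.012,"tz": 0,"twist": 0},
    {"tx": -0.109,"ty": -0.019,"tz": 0,"twist": 0},
    {"tx": -0.146,"ty": -0.025,"tz": 0,"twist": 0},
    {"tx": -0.182,"ty": -0.032,"tz": 0,"twist": 0},
  ],
)

```text
t: 23.22
tcp_pos: [500.0, -151.4, 248.1]
orientation: [179.9, -0.0, 89.9]
ft_force: [-0.2, -0.9, 0.1]
width: 87.0
grasp_force: 0.0
```

Call:
carry_out(
  commands=[
    {"tx": -0.036,"ty": -0.006,"tz": 0,"twist": 0},
    {"tx": -0.072,"ty": -0.012,"tz": 0,"twist": 0},
    {"tx": -0.109,"ty": -0.019,"tz": 0,"twist": 0},
    {"tx": -0.146,"ty": -0.025,"tz": 0,"twist": 0},
  ],
)

```text
t: 23.55
tcp_pos: [474.3, -296.9, 248.1]
orientation: [179.9, -0.0, 89.9]
ft_force: [0.8, 0.1, 0.1]
width: 87.3
grasp_force: 0.0
```

Call:
carry_out(
  commands=[
    {"tx": 0,"ty": 0,"tz": 0.02,"twist": 0},
    {"tx": 0,"ty": 0,"tz": 0.04,"twist": 0},
    {"tx": 0,"ty": 0,"tz": 0.05,"twist": 0},
    {"tx": 0,"ty": 0,"tz": 0.05,"twist": 0},
    {"tx": 0,"ty": 0,"tz": 0.05,"twist": 0},
  ],
)

```text
t: 23.97
tcp_pos: [475.0, -294.8, 197.6]
orientation: [-180.0, -0.0, 89.8]
ft_force: [-0.4, -0.3, 1.2]
width: 87.2
grasp_force: 0.0
```

Run:
```python
from fit import *
c=bot.get_calibration("wrist");im=bot.read_camera("wrist");s=bot.state()
print(s["t"],s["tcp_pos"].round(1),s["orientation"].round(1),s["joint_pos"].round())
b=lambda *p:[q for i,q in enumerate(bin_boxes(*p)) if i not in (7,8)]
r,f=fit(b,(519.8,-270.5,-.01),[(c,im,(0,0,560,215),(1,165))],(2,3,4)); print(r,f)
print(mv(np.array([475,-295.4,100])-s["tcp_pos"],89.74))
```

```text
24.0167 [ 475.5 -295.   198.3] [180.    0.   89.8] [-20.  13.  56. 101. -11.  72.  39.]
[ 5.19572017e+02 -2.69819023e+02  1.04007547e-02] 0.10330940290667133
[np.float64(-0.4), np.float64(-0.5), np.float64(98.3)]
```

Aligned; descend and grip yellow as before, then lift.

Call:
carry_out(
  commands=[
    {"tx": 0,"ty": 0,"tz": 0.02,"twist": 0},
    {"tx": 0,"ty": 0,"tz": 0.04,"twist": 0},
    {"tx": 0,"ty": 0,"tz": 0.06,"twist": 0},
    {"tx": 0,"ty": 0,"tz": 0.07,"twist": 0},
    {"tx": 0,"ty": 0,"tz": 0.08,"twist": 0},
  ],
)

```text
t: 24.43
tcp_pos: [475.6, -295.1, 117.7]
orientation: [179.9, 0.0, 89.8]
ft_force: [0.7, 0.2, 0.3]
width: 87.3
grasp_force: 0.0
```

Call:
carry_out(
  commands=[
    {"tx": 0,"ty": 0,"tz": 0.006,"twist": 0},
    {"tx": 0,"ty": 0,"tz": 0.012,"twist": 0},
    {"tx": 0,"ty": 0,"tz": 0.017,"twist": 0},
    {"tx": 0,"ty": 0,"tz": 0.017,"twist": 0},
  ],
)

```text
t: 24.77
tcp_pos: [474.8, -295.2, 100.1]
orientation: [-180.0, -0.0, 89.7]
ft_force: [0.3, 0.1, -0.2]
width: 86.8
grasp_force: 0.0
```

Call:
carry_out(
  commands=[
    {"tx": 0,"ty": 0,"tz": 0,"twist": 0},
    {"tx": 0,"ty": 0,"tz": 0,"twist": 0},
    {"tx": 0,"ty": 0,"tz": 0,"twist": 0},
    {"tx": 0,"ty": 0,"tz": 0,"twist": 0},
    {"tx": 0,"ty": 0,"tz": 0,"twist": 0},
  ],
  fingers=0.6,
)

```text
t: 25.18
tcp_pos: [475.1, -295.5, 101.1]
orientation: [180.0, 0.0, 89.7]
ft_force: [-1.2, 0.5, 2.8]
width: 68.5
grasp_force: 27.9
```

Call:
carry_out(
  commands=[
    {"tx": 0,"ty": 0,"tz": -0.004,"twist": 0},
    {"tx": 0,"ty": 0,"tz": -0.008,"twist": 0},
    {"tx": 0,"ty": 0,"tz": -0.012,"twist": 0},
    {"tx": 0,"ty": 0,"tz": -0.016,"twist": 0},
    {"tx": 0,"ty": 0,"tz": -0.02,"twist": 0},
  ],
  fingers=0,
)

```text
t: 25.6
tcp_pos: [475.0, -295.3, 121.0]
orientation: [180.0, -0.0, 89.7]
ft_force: [-0.4, 0.8, -0.6]
width: 68.2
grasp_force: 27.5
```

Call:
carry_out(
  commands=[
    {"tx": 0,"ty": 0,"tz": -0.01,"twist": 0},
    {"tx": 0,"ty": 0,"tz": -0.025,"twist": 0},
    {"tx": 0,"ty": 0,"tz": -0.04,"twist": 0},
    {"tx": 0,"ty": 0,"tz": -0.06,"twist": 0},
    {"tx": 0,"ty": 0,"tz": -0.08,"twist": 0},
  ],
)

```text
t: 26.02
tcp_pos: [474.6, -295.4, 201.8]
orientation: [-180.0, -0.0, 89.7]
ft_force: [-0.0, -1.3, -0.6]
width: 68.0
grasp_force: 27.5
```

Call:
carry_out(
  commands=[
    {"tx": 0,"ty": 0,"tz": -0.02,"twist": 0},
    {"tx": 0,"ty": 0,"tz": -0.04,"twist": 0},
    {"tx": 0,"ty": 0,"tz": -0.06,"twist": 0},
    {"tx": 0,"ty": 0,"tz": -0.08,"twist": 0},
    {"tx": 0,"ty": 0,"tz": -0.09,"twist": 0},
  ],
)

```text
t: 26.43
tcp_pos: [475.5, -296.2, 293.7]
orientation: [179.8, 0.1, 89.7]
ft_force: [-0.0, -0.6, -0.1]
width: 68.1
grasp_force: 27.5
```

Call:
carry_out(
  commands=[
    {"tx": 0.032,"ty": 0.01,"tz": 0,"twist": 0},
    {"tx": 0.064,"ty": 0.02,"tz": 0,"twist": 0},
    {"tx": 0.097,"ty": 0.031,"tz": 0,"twist": 0},
    {"tx": 0.13,"ty": 0.041,"tz": 0,"twist": 0},
    {"tx": 0.163,"ty": 0.052,"tz": 0,"twist": 0},
  ],
)

```text
t: 26.85
tcp_pos: [527.6, -131.2, 290.8]
orientation: [180.0, -0.0, 89.7]
ft_force: [0.7, -0.8, -0.9]
width: 68.3
grasp_force: 27.6
```

Call:
carry_out(
  commands=[
    {"tx": 0.033,"ty": 0.01,"tz": 0,"twist": 0},
    {"tx": 0.066,"ty": 0.02,"tz": 0,"twist": 0},
    {"tx": 0.099,"ty": 0.031,"tz": 0,"twist": 0},
    {"tx": 0.132,"ty": 0.041,"tz": 0,"twist": 0},
    {"tx": 0.163,"ty": 0.052,"tz": 0,"twist": 0},
  ],
)

```text
t: 27.27
tcp_pos: [580.4, 32.2, 290.6]
orientation: [-180.0, -0.0, 89.8]
ft_force: [0.8, -1.0, -0.7]
width: 68.6
grasp_force: 27.6
```

Call:
carry_out(
  commands=[
    {"tx": 0,"ty": 0,"tz": 0,"twist": -6},
    {"tx": 0,"ty": 0,"tz": 0.01,"twist": -12},
    {"tx": 0,"ty": 0,"tz": 0.04,"twist": -12.3},
    {"tx": 0,"ty": 0,"tz": 0.07,"twist": -12.3},
    {"tx": 0,"ty": 0,"tz": 0.1,"twist": -12.3},
  ],
)

```text
t: 27.68
tcp_pos: [580.4, 30.2, 189.8]
orientation: [179.9, -0.0, 102.0]
ft_force: [0.5, -0.3, -1.6]
width: 68.3
grasp_force: 27.6
```

Call:
carry_out(
  commands=[
    {"tx": 0,"ty": 0,"tz": 0.03,"twist": 0},
    {"tx": 0,"ty": 0,"tz": 0.055,"twist": 0},
    {"tx": 0,"ty": 0,"tz": 0.07,"twist": 0},
    {"tx": 0,"ty": 0,"tz": 0.08,"twist": 0},
    {"tx": 0,"ty": 0,"tz": 0.085,"twist": 0},
  ],
)

```text
t: 28.1
tcp_pos: [579.5, 30.1, 104.1]
orientation: [-179.9, 0.0, 102.0]
ft_force: [0.4, 0.1, -0.4]
width: 68.7
grasp_force: 27.6
```

Call:
carry_out(
  commands=[
    {"tx": 0,"ty": 0,"tz": 0.003,"twist": 0},
    {"tx": 0,"ty": 0,"tz": 0.006,"twist": 0},
    {"tx": 0,"ty": 0,"tz": 0.008,"twist": 0},
    {"tx": 0,"ty": 0,"tz": 0.01,"twist": 0},
    {"tx": 0,"ty": 0,"tz": 0.01,"twist": 0},
  ],
)

```text
t: 28.52
tcp_pos: [581.4, 30.3, 96.7]
orientation: [179.9, -0.0, 102.0]
ft_force: [0.5, -0.1, 1.9]
width: 68.1
grasp_force: 27.6
```

Same behaviour as the red tin; repeat the press and release.

Call:
carry_out(
  commands=[
    {"tx": 0,"ty": 0,"tz": 0.002,"twist": 0},
    {"tx": 0,"ty": 0,"tz": 0.004,"twist": 0},
    {"tx": 0,"ty": 0,"tz": 0.006,"twist": 0},
    {"tx": 0,"ty": 0,"tz": 0.008,"twist": 0},
    {"tx": 0,"ty": 0,"tz": 0.008,"twist": 0},
  ],
)

```text
t: 28.93
tcp_pos: [587.1, 31.3, 92.5]
orientation: [179.1, 0.0, 102.1]
ft_force: [6.2, 2.0, 11.0]
width: 65.4
grasp_force: 29.0
```

Call:
carry_out(
  commands=[
    {"tx": 0,"ty": 0.001,"tz": 0.002,"twist": 0},
    {"tx": 0,"ty": 0.002,"tz": 0.004,"twist": 0},
    {"tx": 0,"ty": 0.003,"tz": 0.006,"twist": 0},
    {"tx": 0,"ty": 0.004,"tz": 0.006,"twist": 0},
    {"tx": 0,"ty": 0.005,"tz": 0.006,"twist": 0},
  ],
)

```text
t: 29.35
tcp_pos: [592.9, 32.4, 88.4]
orientation: [179.0, 0.0, 102.1]
ft_force: [3.0, 1.1, 22.6]
width: 63.7
grasp_force: 31.4
```

Call:
carry_out(
  commands=[
    {"tx": 0,"ty": 0.003,"tz": -0.004,"twist": 0},
    {"tx": 0,"ty": 0.005,"tz": -0.006,"twist": 0},
    {"tx": 0,"ty": 0.005,"tz": -0.006,"twist": 0},
  ],
)

```text
t: 29.6
tcp_pos: [591.1, 32.5, 88.4]
orientation: [179.9, -0.0, 102.0]
ft_force: [0.8, 0.4, 7.7]
width: 63.5
grasp_force: 30.6
```

Call:
carry_out(
  commands=[
    {"tx": 0,"ty": 0,"tz": 0,"twist": 0},
    {"tx": 0,"ty": 0,"tz": 0,"twist": 0},
    {"tx": 0,"ty": 0,"tz": 0,"twist": 0},
    {"tx": 0,"ty": 0,"tz": 0,"twist": 0},
    {"tx": 0,"ty": 0,"tz": 0,"twist": 0},
  ],
  fingers=1,
)

```text
t: 30.02
tcp_pos: [589.5, 32.1, 86.9]
orientation: [-179.9, 0.0, 102.0]
ft_force: [0.8, -0.5, 0.1]
width: 84.6
grasp_force: 0.0
```

Call:
carry_out(
  commands=[
    {"tx": 0,"ty": 0,"tz": -0.01,"twist": 0},
    {"tx": 0,"ty": 0,"tz": -0.02,"twist": 0},
    {"tx": 0,"ty": 0,"tz": -0.03,"twist": 0},
    {"tx": 0,"ty": 0,"tz": -0.045,"twist": 0},
    {"tx": 0,"ty": 0,"tz": -0.06,"twist": 0},
  ],
)

```text
t: 30.43
tcp_pos: [590.4, 32.2, 149.3]
orientation: [180.0, -0.0, 102.0]
ft_force: [-0.1, 0.1, -0.6]
width: 86.8
grasp_force: 0.0
```

Call:
carry_out(
  commands=[
    {"tx": -0.03,"ty": 0,"tz": -0.03,"twist": 0},
    {"tx": -0.06,"ty": 0,"tz": -0.06,"twist": 0},
    {"tx": -0.09,"ty": 0,"tz": -0.09,"twist": 0},
    {"tx": -0.09,"ty": 0,"tz": -0.09,"twist": 0},
    {"tx": -0.09,"ty": 0,"tz": -0.09,"twist": 0},
  ],
)

```text
t: 30.85
tcp_pos: [610.4, -59.3, 241.4]
orientation: [179.6, 0.1, 101.7]
ft_force: [-0.9, 0.4, -0.8]
width: 87.6
grasp_force: 0.0
```

Call:
carry_out(
  commands=[
    {"tx": 0,"ty": 0,"tz": 0,"twist": 0},
    {"tx": 0,"ty": 0,"tz": 0,"twist": 0},
  ],
)

```text
t: 31.02
tcp_pos: [608.4, -53.8, 236.6]
orientation: [-179.9, -0.1, 102.2]
ft_force: [0.4, 0.8, -0.5]
width: 87.2
grasp_force: 0.0
```

```bash
python3 tin.py 2 595 33 12
```

```text
t 31.0667 tcp [608.3 -53.6 236.3] [-1.799e+02 -1.000e-01  1.022e+02] tin [597.3  33.5] 11.8 0.038
```

Call:
carry_out(
  commands=[
    {"tx": 0,"ty": 0,"tz": 0,"twist": -7},
    {"tx": 0,"ty": 0,"tz": 0,"twist": -14},
    {"tx": 0,"ty": 0,"tz": 0,"twist": -21},
    {"tx": 0,"ty": 0,"tz": 0,"twist": -28},
    {"tx": 0,"ty": 0,"tz": 0,"twist": -35},
  ],
)

```text
t: 31.48
tcp_pos: [608.4, -53.9, 236.3]
orientation: [-179.9, -0.1, 137.5]
ft_force: [0.3, 0.2, -0.1]
width: 87.3
grasp_force: 0.0
```

Call:
carry_out(
  commands=[
    {"tx": 0,"ty": 0,"tz": 0,"twist": -7},
    {"tx": 0,"ty": 0,"tz": 0,"twist": -14},
    {"tx": 0,"ty": 0,"tz": 0,"twist": -21},
    {"tx": 0,"ty": 0,"tz": 0,"twist": -28},
    {"tx": 0,"ty": 0,"tz": 0,"twist": -35},
  ],
)

```text
t: 31.9
tcp_pos: [608.3, -54.0, 236.3]
orientation: [180.0, -0.1, 172.5]
ft_force: [-0.6, 0.6, -1.1]
width: 87.0
grasp_force: 0.0
```

Call:
carry_out(
  commands=[
    {"tx": 0,"ty": 0,"tz": 0,"twist": -7},
    {"tx": 0,"ty": 0,"tz": 0,"twist": -14},
    {"tx": 0,"ty": 0,"tz": 0,"twist": -20},
    {"tx": 0,"ty": 0,"tz": 0,"twist": -20},
    {"tx": 0,"ty": 0,"tz": 0,"twist": -20},
  ],
)

```text
t: 32.32
tcp_pos: [608.5, -54.5, 236.6]
orientation: [180.0, -0.1, -168.0]
ft_force: [-0.1, -0.5, -0.4]
width: 87.3
grasp_force: 0.0
```

Run:
```python
from h import *
s=bot.state();print(s["t"],s["tcp_pos"].round(1),s["orientation"].round(1));print(mv(np.array([595.7,34.7,238])-s["tcp_pos"],192))
```

```text
32.3167 [608.5 -54.5 236.6] [ 1.80e+02 -1.00e-01 -1.68e+02]
[np.float64(-6.0), np.float64(89.9), np.float64(-1.4)]
```

Call:
carry_out(
  commands=[
    {"tx": -0.002,"ty": 0.03,"tz": 0,"twist": 0},
    {"tx": -0.005,"ty": 0.06,"tz": 0,"twist": 0},
    {"tx": -0.007,"ty": 0.0885,"tz": 0,"twist": 0},
    {"tx": -0.007,"ty": 0.0885,"tz": 0.03,"twist": 0},
    {"tx": -0.007,"ty": 0.0885,"tz": 0.05,"twist": 0},
  ],
)

```text
t: 32.73
tcp_pos: [597.0, 36.2, 186.4]
orientation: [179.9, 0.0, -167.8]
ft_force: [-0.2, -0.8, -0.5]
width: 86.9
grasp_force: 0.0
```

Call:
carry_out(
  commands=[
    {"tx": 0,"ty": 0,"tz": 0.02,"twist": 0},
    {"tx": 0,"ty": 0,"tz": 0.04,"twist": 0},
    {"tx": 0,"ty": 0,"tz": 0.06,"twist": 0},
    {"tx": 0,"ty": 0,"tz": 0.08,"twist": 0},
    {"tx": 0,"ty": 0,"tz": 0.098,"twist": 0},
  ],
)

```text
t: 33.15
tcp_pos: [596.6, 32.9, 87.9]
orientation: [180.0, -0.1, -168.1]
ft_force: [1.0, 0.1, 0.5]
width: 86.5
grasp_force: 0.0
```

Call:
carry_out(
  commands=[
    {"tx": 0,"ty": 0,"tz": 0,"twist": 0},
    {"tx": 0,"ty": 0,"tz": 0,"twist": 0},
    {"tx": 0,"ty": 0,"tz": 0,"twist": 0},
    {"tx": 0,"ty": 0,"tz": 0,"twist": 0},
    {"tx": 0,"ty": 0,"tz": 0,"twist": 0},
  ],
  fingers=0,
)

```text
t: 33.57
tcp_pos: [598.3, 32.5, 91.0]
orientation: [180.0, 0.1, -168.0]
ft_force: [-0.1, -0.3, -0.3]
width: 61.4
grasp_force: 0.0
```

Call:
carry_out(
  commands=[
    {"tx": 0,"ty": 0,"tz": 0,"twist": 0},
    {"tx": 0,"ty": 0,"tz": 0,"twist": 0},
    {"tx": 0,"ty": 0,"tz": 0,"twist": 0},
    {"tx": 0,"ty": 0,"tz": 0,"twist": 0},
    {"tx": 0,"ty": 0,"tz": 0,"twist": 0},
  ],
)

```text
t: 33.98
tcp_pos: [597.6, 32.4, 89.9]
orientation: [180.0, 0.0, -168.0]
ft_force: [0.1, 0.6, 2.7]
width: 39.7
grasp_force: 29.6
```

Call:
carry_out(
  commands=[
    {"tx": 0,"ty": 0,"tz": -0.015,"twist": 0},
    {"tx": 0,"ty": 0,"tz": -0.035,"twist": 0},
    {"tx": 0,"ty": 0,"tz": -0.065,"twist": 0},
    {"tx": 0,"ty": 0,"tz": -0.095,"twist": 0},
    {"tx": 0,"ty": 0,"tz": -0.125,"twist": 0},
  ],
)

```text
t: 34.4
tcp_pos: [596.8, 32.0, 215.3]
orientation: [-180.0, -0.1, -168.0]
ft_force: [0.6, 0.1, -1.0]
width: 40.1
grasp_force: 29.6
```

Call:
carry_out(
  commands=[
    {"tx": 0,"ty": 0,"tz": -0.035,"twist": 0},
    {"tx": 0,"ty": 0,"tz": -0.07,"twist": 0},
    {"tx": -0.015,"ty": 0.024,"tz": -0.07,"twist": 0},
    {"tx": -0.033,"ty": 0.05,"tz": -0.07,"twist": 0},
    {"tx": -0.05,"ty": 0.08,"tz": -0.07,"twist": 0},
  ],
)

```text
t: 34.82
tcp_pos: [630.4, 120.2, 285.7]
orientation: [-180.0, 0.1, -168.2]
ft_force: [0.8, 0.5, -0.5]
width: 39.8
grasp_force: 29.6
```

Call:
carry_out(
  commands=[
    {"tx": -0.02,"ty": 0.03,"tz": 0,"twist": 0},
    {"tx": -0.04,"ty": 0.06,"tz": 0,"twist": 0},
    {"tx": -0.055,"ty": 0.09,"tz": 0,"twist": 0},
    {"tx": -0.069,"ty": 0.107,"tz": 0,"twist": 0},
  ],
)

```text
t: 35.15
tcp_pos: [673.9, 245.4, 283.3]
orientation: [179.9, -0.1, -167.7]
ft_force: [-0.4, 0.6, -0.8]
width: 40.2
grasp_force: 29.6
```

Call:
carry_out(
  commands=[
    {"tx": 0,"ty": 0,"tz": 0,"twist": 0},
    {"tx": 0,"ty": 0,"tz": 0,"twist": 0},
    {"tx": 0,"ty": 0,"tz": 0,"twist": 0},
    {"tx": 0,"ty": 0,"tz": 0,"twist": 0},
  ],
)

```text
t: 35.48
tcp_pos: [674.9, 237.7, 284.7]
orientation: [-179.9, -0.0, -168.1]
ft_force: [-0.2, -0.2, -1.4]
width: 40.2
grasp_force: 29.6
```

Run:
```python
from fit import *
c=bot.get_calibration("wrist");im=bot.read_camera("wrist");s=bot.state()
print(s["t"],s["tcp_pos"].round(1),s["orientation"].round(1),s["width"])
m=lambda x,y,w:stall_boxes(x,y,w,1)[5:]
r,f=fit(m,(554.2,268.3,.21),[(c,im,(0,0,560,200),(1,165))],(2,)); print(r,np.degrees(r[2]),f)
R=Rz(.21);print(mv(np.array([*(np.array([554.2,268.3,0])+R@[0,57,0])[:2],s["tcp_pos"][2]])-s["tcp_pos"],192))
cv2.imwrite("pics/w6.png",im)
```

```text
35.5333 [674.9 237.8 285. ] [-180.     0.  -168.1] 39.94730090355036
[5.54823639e+02 2.68181425e+02 2.16771338e-01] 12.42008278847668 0.13493497109826588
[np.float64(111.8), np.float64(112.0), np.float64(-0.0)]
```

View pics/w6.png

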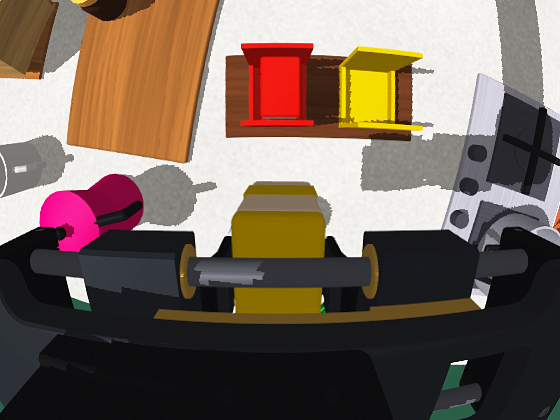

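Call:
carry_out(
  commands=[
    {"tx": 0.025,"ty": 0.025,"tz": 0,"twist": 0},
    {"tx": 0.05,"ty": 0.05,"tz": 0,"twist": 0},
    {"tx": 0.075,"ty": 0.075,"tz": 0,"twist": 0},
    {"tx": 0.095,"ty": 0.095,"tz": 0,"twist": 0},
    {"tx": 0.112,"ty": 0.112,"tz": 0,"twist": 0},
  ],
)

```text
t: 35.95
tcp_pos: [539.8, 326.6, 285.3]
orientation: [179.9, 0.0, -167.9]
ft_force: [0.0, 0.5, -0.0]
width: 39.8
grasp_force: 29.6
```

Call:
carry_out(
  commands=[
    {"tx": 0,"ty": 0,"tz": 0.015,"twist": 0},
    {"tx": 0,"ty": 0,"tz": 0.03,"twist": 0},
    {"tx": 0,"ty": 0,"tz": 0.045,"twist": 0},
    {"tx": 0,"ty": 0,"tz": 0.06,"twist": 0},
    {"tx": 0,"ty": 0,"tz": 0.06,"twist": 0},
  ],
)

```text
t: 36.37
tcp_pos: [540.5, 324.0, 221.8]
orientation: [-179.9, -0.3, -168.1]
ft_force: [-0.6, -0.3, -1.3]
width: 40.0
grasp_force: 29.6
```

Call:
carry_out(
  commands=[
    {"tx": 0,"ty": 0,"tz": 0,"twist": 0},
    {"tx": 0,"ty": 0,"tz": 0,"twist": 0},
    {"tx": 0,"ty": 0,"tz": 0,"twist": 0},
    {"tx": 0,"ty": 0,"tz": 0,"twist": 0},
    {"tx": 0,"ty": 0,"tz": 0,"twist": 0},
  ],
)

```text
t: 36.78
tcp_pos: [542.3, 326.3, 225.5]
orientation: [180.0, 0.1, -168.0]
ft_force: [0.0, -0.1, -1.4]
width: 39.8
grasp_force: 29.6
```

Run:
```python
from h import *
s=bot.state();print(s["t"],s["tcp_pos"].round(1),s["orientation"].round(1));print(mv(np.array([542.3,324,s["tcp_pos"][2]])-s["tcp_pos"],192))
```

```text
36.7833 [542.3 326.3 225.5] [ 1.80e+02  1.00e-01 -1.68e+02]
[np.float64(0.4), np.float64(-2.3), np.float64(-0.0)]
```

Call:
carry_out(
  commands=[
    {"tx": 0,"ty": -0.002,"tz": 0.02,"twist": 0},
    {"tx": 0,"ty": -0.002,"tz": 0.035,"twist": 0},
    {"tx": 0,"ty": -0.002,"tz": 0.05,"twist": 0},
    {"tx": 0,"ty": -0.002,"tz": 0.06,"twist": 0},
    {"tx": 0,"ty": -0.002,"tz": 0.07,"twist": 0},
  ],
)

```text
t: 37.2
tcp_pos: [542.3, 324.3, 154.1]
orientation: [180.0, 0.0, -168.0]
ft_force: [0.3, -0.0, -1.4]
width: 39.7
grasp_force: 29.6
```

Call:
carry_out(
  commands=[
    {"tx": 0,"ty": 0,"tz": 0.01,"twist": 0},
    {"tx": 0,"ty": 0,"tz": 0.02,"twist": 0},
    {"tx": 0,"ty": 0,"tz": 0.03,"twist": 0},
    {"tx": 0,"ty": 0,"tz": 0.04,"twist": 0},
    {"tx": 0,"ty": 0,"tz": 0.048,"twist": 0},
  ],
)

```text
t: 37.62
tcp_pos: [542.1, 324.1, 105.4]
orientation: [-180.0, -0.0, -168.0]
ft_force: [-0.1, -0.2, -1.3]
width: 40.0
grasp_force: 29.6
```

Call:
carry_out(
  commands=[
    {"tx": 0,"ty": 0,"tz": 0.004,"twist": 0},
    {"tx": 0,"ty": 0,"tz": 0.008,"twist": 0},
    {"tx": 0,"ty": 0,"tz": 0.013,"twist": 0},
    {"tx": 0,"ty": 0,"tz": 0.016,"twist": 0},
    {"tx": 0,"ty": 0,"tz": 0.016,"twist": 0},
  ],
)

```text
t: 38.03
tcp_pos: [542.3, 324.3, 90.4]
orientation: [180.0, 0.0, -168.0]
ft_force: [-0.2, 0.5, -2.0]
width: 40.1
grasp_force: 29.7
```

Call:
carry_out(
  commands=[
    {"tx": 0,"ty": 0,"tz": 0.001,"twist": 0},
    {"tx": 0,"ty": 0,"tz": 0.002,"twist": 0},
    {"tx": 0,"ty": 0,"tz": 0.003,"twist": 0},
    {"tx": 0,"ty": 0,"tz": 0.003,"twist": 0},
  ],
)

```text
t: 38.37
tcp_pos: [542.7, 324.8, 89.7]
orientation: [179.9, 0.1, -168.0]
ft_force: [-2.2, -0.4, 6.9]
width: 39.7
grasp_force: 29.7
```

Down on the floor; release, rise and move back for a check.

Call:
carry_out(
  commands=[
    {"tx": 0,"ty": 0,"tz": 0,"twist": 0},
    {"tx": 0,"ty": 0,"tz": 0,"twist": 0},
    {"tx": 0,"ty": 0,"tz": 0,"twist": 0},
    {"tx": 0,"ty": 0,"tz": 0,"twist": 0},
    {"tx": 0,"ty": 0,"tz": 0,"twist": 0},
  ],
  fingers=1,
)

```text
t: 38.78
tcp_pos: [542.3, 324.1, 87.4]
orientation: [-180.0, -0.0, -168.0]
ft_force: [-0.1, -1.1, 0.7]
width: 65.2
grasp_force: 0.0
```

Call:
carry_out(
  commands=[
    {"tx": 0,"ty": 0,"tz": 0,"twist": 0},
    {"tx": 0,"ty": 0,"tz": -0.005,"twist": 0},
    {"tx": 0,"ty": 0,"tz": -0.02,"twist": 0},
    {"tx": 0,"ty": 0,"tz": -0.045,"twist": 0},
    {"tx": 0,"ty": 0,"tz": -0.07,"twist": 0},
  ],
)

```text
t: 39.2
tcp_pos: [541.7, 323.8, 157.8]
orientation: [-179.9, -0.1, -168.0]
ft_force: [-0.2, 0.8, 0.5]
width: 86.4
grasp_force: 0.0
```

Call:
carry_out(
  commands=[
    {"tx": 0,"ty": 0,"tz": -0.035,"twist": 0},
    {"tx": 0,"ty": 0,"tz": -0.07,"twist": 0},
    {"tx": 0,"ty": 0,"tz": -0.1,"twist": 0},
    {"tx": -0.02,"ty": -0.015,"tz": -0.12,"twist": 0},
    {"tx": -0.045,"ty": -0.03,"tz": -0.12,"twist": 0},
  ],
)

```text
t: 39.62
tcp_pos: [593.5, 306.9, 285.0]
orientation: [179.7, 0.5, -167.7]
ft_force: [1.2, 0.8, 1.0]
width: 87.2
grasp_force: 0.0
```

Call:
carry_out(
  commands=[
    {"tx": -0.025,"ty": -0.015,"tz": 0,"twist": 0},
    {"tx": -0.05,"ty": -0.03,"tz": 0,"twist": 0},
    {"tx": -0.07,"ty": -0.045,"tz": 0,"twist": 0},
    {"tx": -0.07,"ty": -0.045,"tz": 0,"twist": 0},
    {"tx": -0.07,"ty": -0.045,"tz": 0,"twist": 0},
  ],
)

```text
t: 40.03
tcp_pos: [671.4, 273.0, 277.0]
orientation: [-179.9, -0.0, -168.1]
ft_force: [-0.2, 0.6, 0.4]
width: 87.1
grasp_force: 0.0
```

```bash
python3 tin.py 1 566 213 12
python3 - <<'E'
from fit import *
c=bot.get_calibration("wrist");im=bot.read_camera("wrist");a=bot.read_camera("scene");s=bot.state()
print(s["t"],s["tcp_pos"].round(1))
cv2.imwrite("pics/w7.png",np.hstack([cv2.resize(im[0:230,130:500],(400,250)),cv2.resize(a[90:345,120:430],(400,330))[:250]]) if 0 else np.vstack([cv2.resize(im[0:230],(560,230)),a[80:350]]))
E
```

```text
t 40.0833 tcp [670.3 274.6 277.3] [ 180.   -0. -168.] tin [566.1 213.4] 14.3 0.488
40.1833 [669.4 276.1 277.9]
```

View pics/w7.png

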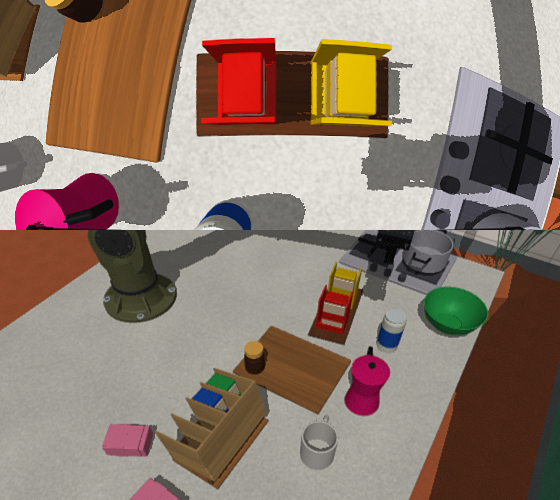

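Both tins stand centred in their stalls (red lid at (240,82), yellow at (350,82) in the upper view). The green and blue tins are still in the bin, and the other things have not moved. Handing in.

```bash
python3 -c "
from bench import bot
print(bot.job_done())"
```

```text
the job is handed in; nothing more can be done
None
```

I set the red and yellow tins down upright in the stalls of their own colours and handed the job in at about 40 s; the last pictures show both in place and nothing else moved, though the judge's verdict was not shown.

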